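Ready the bend-test rig: caps off, rollers to their stops, specimen on

TASK

Get the bending rig ready for a test: take the protective caps off all capped deflection gauges and put them in the cap tray, and with a flat hand roll both support rollers along the base plate, never lifting them, until each rests against its stop plate beside the gauge rail. When that is done, lay the square aluminium tube across the two rollers, along the rig and centred over the gauges, and leave the rollers against their stops and the other things on the bench where they are.

Things in the scene. Friction and masses are not known exactly. Their poses are not given: they have to be found in the camera images.
- rig: Fixed bending rig on a dark steel base plate 140 x 620 x 12 mm (x, y, z); origin at the bench under its centre, y along the rig. Mid-plate a gauge rail (60 mm wide, 164 mm long, top 60 mm above the bench) with a stop plate at each end. From each stop out to an end plate (same height as the rail) at y = +-300 mm runs a flat track, 12 mm above the bench, between side lips 8 mm high at x = +-57 mm.
- stop_left (a point): Point on the outer (+y) face of the rig's +y stop plate, an upright steel plate 114 mm wide (x), its top 60 mm above the bench, at rig x = 0, y = +90 mm, 57 mm above the bench. A roller against it has its centre 45 mm farther out, at rig y = +135 mm.
- stop_right (a point): The same on the outer (-y) face of the rig's -y stop plate, at rig y = -90 mm; a roller against it has its centre at rig y = -135 mm.
- gauges (a point): Middle of the row of four upright fixed deflection gauges on the rail (at rig x = 0, y = +66, +22, -22 and -66 mm), at the height of their shoulders: bodies 28 mm in diameter up to a shoulder 84 mm above the bench, then a spigot 16 mm in diameter to 94 mm and a thin rigid tip to 98 mm.
- roller_left_centre (a point): Centre of the roller on the rig's +y track: closed steel tube, 90 mm in diameter (too thick to grip), 104 mm long, 0.75 kg, lying along the rig's x; this frame's x is its axis and turns about it as it rolls. It starts farther out, to be rolled inward to the stop plate; its centre is 57 mm above the bench. Friction 0.6; let go at low speed it stops within 1 cm.
- roller_right_centre (a point): The same for the like roller on the rig's -y track.
- beam_centre (a point): Centre of the specimen, a square aluminium tube with closed dark ends, 40 x 360 x 40 mm (x, y, z), 0.45 kg, lying on the bench beyond the rig, its length along its y. Laid across the rollers its centre is 122 mm above the bench; it then clears the bare gauge tips by 4 mm but not a capped gauge.
- tray: Fixed cap tray, an open grey sheet tray 160 x 100 x 24 mm (x, y, z) outside, walls and floor 3 mm; origin at the bench under its centre. It stands to the left or the right of the rig.
- cap_a_centre (a point): Centre of the loose black plastic cap on the gauge at rig y = +66 mm; absent (None) if that gauge is already bare. A cup upside down, 30 mm in diameter outside, 22 mm inside, 30 mm high, 18 g, z towards its closed end; on the gauge it rests on the shoulder, underside 84 mm and top 114 mm above the bench, and covers the spigot by 14 mm: lift it straight up.
- cap_b_centre (a point): Centre of the loose black plastic cap on the gauge at rig y = +22 mm; absent (None) if that gauge is already bare. A cup upside down, 30 mm in diameter outside, 22 mm inside, 30 mm high, 18 g, z towards its closed end; on the gauge it rests on the shoulder, underside 84 mm and top 114 mm above the bench, and covers the spigot by 14 mm: lift it straight up.
- cap_c_centre (a point): Centre of the loose black plastic cap on the gauge at rig y = -22 mm; absent (None) if that gauge is already bare. A cup upside down, 30 mm in diameter outside, 22 mm inside, 30 mm high, 18 g, z towards its closed end; on the gauge it rests on the shoulder, underside 84 mm and top 114 mm above the bench, and covers the spigot by 14 mm: lift it straight up.
- cap_d_centre (a point): Centre of the loose black plastic cap on the gauge at rig y = -66 mm; absent (None) if that gauge is already bare. A cup upside down, 30 mm in diameter outside, 22 mm inside, 30 mm high, 18 g, z towards its closed end; on the gauge it rests on the shoulder, underside 84 mm and top 114 mm above the bench, and covers the spigot by 14 mm: lift it straight up.
- tin: Bystander: round can 86 mm in diameter, 75 mm high; origin at its underside. It stands on the side of the rig opposite the tray.
- wrench: Bystander: wrench lying on the bench at the far side; origin at its underside.
- tape: Bystander: roll of paper tape lying flat, 100 mm in diameter, 25 mm high; origin at its underside.
- carton: Bystander: small cardboard box, 90 x 140 x 70 mm; origin at its underside.
There are look-alikes about, which are no part of the job. Several things look just like the tray: the one meant starts nearest to the robot's base. What is shaped like the part that bears cap_a_centre but turquoise is not meant.

How it is judged:
On the way, in this order (a step that is already met when the one before it is completed fails the run):
1. all caps are in the tray and both rollers rest against their stop plates, the specimen not yet on (y of roller_left_centre in the frame of rig between 0.125 and 0.142 m and y of roller_right_centre in the frame of rig between -0.142 and -0.125 m and x of cap_a_centre in the frame of tray between -0.077 and 0.077 m and y of cap_a_centre in the frame of tray between -0.047 and 0.047 m and z of each of cap_a_centre, cap_b_centre, cap_c_centre, cap_d_centre in the frame of tray below 0.055 m and x of cap_b_centre in the frame of tray between -0.077 and 0.077 m and y of cap_b_centre in the frame of tray between -0.047 and 0.047 m and x of cap_c_centre in the frame of tray between -0.077 and 0.077 m and y of cap_c_centre in the frame of tray between -0.047 and 0.047 m and x of cap_d_centre in the frame of tray between -0.077 and 0.077 m and y of cap_d_centre in the frame of tray between -0.047 and 0.047 m), for 0.2 s.
2. the specimen lies across both rollers (x of beam_centre in the frame of rig between -0.02 and 0.02 m and y of beam_centre in the frame of rig between -0.025 and 0.025 m and z of beam_centre in the frame of rig between 0.116 and 0.127 m and angle between the y axis of beam_centre and the y axis of rig, either way round below 0.09 rad), for 0.3 s.
At the end, for the whole second after the job is handed in: Every cap that was on a gauge lies in the tray; each roller is within 7 mm of its stop plate; the specimen lies across both rollers, along the rig within 5 degrees, its centre within 20 mm across and 25 mm along of the rig's middle; all at rest and released (all of step 1 and all of step 2 and linear speed of each of roller_left, roller_right, beam, cap_a, cap_b, cap_c, cap_d below 0.02 m/s); the robot touches nothing.
It fails at once if a roller is lifted more than 33 mm off the base plate (height (world z) of any of roller_left_centre, roller_right_centre above 0.09 m).
It fails at once if a bystander is moved more than 3 cm or knocked over (distance of any of tin, wrench, tape, carton from where it was at the start of the episode above 0.03 m).
Of cap_a, cap_b, cap_c, cap_d only 2 to 4 are there at a start; the rules pass over those that are not, and their reading is None.
At some moment in a run one of roller_left, roller_right, beam may be knocked a few centimetres aside while the robot is not near it.
Once in a run the grip may slacken for a moment while it holds something.
It also fails if it takes over 210 s, if anything falls off the work surface, if the arm or the gripper's body presses on something with over 40 N, if the wrist force passes 120 N, or if a joint passes its speed limit or range.

ROBOT

A 7-joint arm with a two-finger parallel gripper is mounted at the origin on the work surface. World frame = base frame: x ahead of the robot, y to its left, z up, the work surface at z = 0. Lengths are in m, angles in rad, forces in N, time in s.
With the tool pointing down it reaches from about 0.425 to 0.875 m from the base axis. Payload 4.7 kg.
Tool frame: the origin (TCP) lies midway between the tips of the shut fingers; the grasp point (between the pads) lies 19 mm behind it; z points along the fingers, y is the line along which they close (so a half turn about z gives the same grasp; the last joint's range is limited). The gripper opens to 87 mm and grips with 3 to 60 N. Pads are 19 mm wide; open, the fingers measure 117 mm over their backs; the gripper's body (75 mm by 190 mm) begins 51 mm behind the grasp point.
Start: joints at [1.297, 0.321, -0.07, 1.45, 0.023, 1.371, -0.057], TCP at [0.184, -0.623, 0.223] pointing down, gripper open.
Joint ranges: [-2.86, 2.86], [-0.3, 2.09], [-1.38, 1.24], [0.06, 2.45], [-1.56, 4.7], [0.09, 2.05], [-2.69, 2.69]. Speed limits (rad/s): [2.57, 2.57, 3.14, 3.14, 3.14, 3.14, 3.14].

INTERFACE

Orientations are given as a unit quaternion [x, y, z, w].
In Python, from cell import arm gives the robot as it stands.
- The arm moves only by the shell command python3 -m handwheel 'ROWS' [FORCE]. ROWS is JSON, a list of rows, each an object of numbers: "wx", "wy", "wz": the turn, a rotation vector about the tool's x, y, z in degrees; "dx", "dy", "dz": the shift along the tool's x, y, z in mm; "claw": the closure, from 0 (fully open) to 1 (shut). In form: [{"wx": .., "wy": .., "wz": .., "dx": .., "dy": .., "dz": .., "claw": ..}, ...]. A call has 1 to 5 rows; each row shifts and turns the commanded pose from where the row before left it, along the tool's axes as they then stand; what a row does not reach is not made up. A row lasts 1/12 s, in which the tool goes at most 41.7 mm and 7.16 degrees, less where a joint would pass 70% of its speed; a pose out of reach is approached as far as the arm can. A call with a gripper value outside its range is refused whole. The fingers move at their own pace and stop on an object; FORCE is the grip in N (left out, the last holds). Time passes only in rows, so rows that do not move let the fingers close. It gives the time, the measured TCP pose, the force, the opening and the grip force at its end, in the units of the state.
- arm.observe(): the state, without advancing time (a new reading comes with each control period).
- arm.get_image(name): name is "side" or "top"; returns a dict with "frame" (480x640x3 uint8, red, green, blue), "fx", "fy", "cx", "cy" (pixels), "extrinsics" (4x4, takes a point from world to camera coordinates). Camera axes: x right, y down, z forward; pixel columns grow to the right and rows downward; lengths in m; the calibration is good to about 2 mm. A picture is of the moment at which its call begins. There is no depth.
- arm.finish_job(): hands the job in; it is judged then, once.
The state is a dict: "time_s": time; "qpos": joint angles; "joint_velocities": joint speeds; "effort": joint torques, N m; "position": TCP position; "orientation": TCP orientation; "wrist_force": force on the tool from outside, world axes, zero at the start; "wrist_torque": the same for the moment, N m; "finger_gap": opening from 0.0 (shut) to 1.0 (fully open); "grip_force": force on a finger pad.
Only numpy, scipy, OpenCV 4.12 (cv2) and the standard library are available. Lean on these libraries where they do the work, as an engineer would, in place of code of your own. Each camera call takes 0.05 s, during which the arm holds its last target. There are 200 camera calls.

## Working session

There is one attempt and no reset: what is moved stays moved. The work goes in short steps, Python scripts to look and compute and a shell command to move; the robot and the scene stay as the last step left them, time stands still between calls to the robot, and variables do not carry over. Pictures are saved under pics/ and viewed, at most 14 in all, crops included, and the job is handed in when it is done.

```bash
mkdir -p pics; ls; cat > h.py <<'E'
import numpy as np, cv2
from cell import arm
def shot(n,f=None):
    im=arm.get_image(n)
    if f: cv2.imwrite('pics/'+f,cv2.cvtColor(im['frame'],cv2.COLOR_RGB2BGR))
    return im
def ray(im,u,v,z):
    E=np.array(im['extrinsics']);R,t=E[:3,:3],E[:3,3]
    c=-R.T@t; d=R.T@np.array([(u-im['cx'])/im['fx'],(v-im['cy'])/im['fy'],1])
    return c+d*(z-c[2])/d[2]
def proj(im,p):
    E=np.array(im['extrinsics']);q=E[:3,:3]@np.array(p)+E[:3,3]
    return np.array([im['fx']*q[0]/q[2]+im['cx'],im['fy']*q[1]/q[2]+im['cy']])
E
python3 - <<'E'
from h import *
for n in('top','side'):
    im=shot(n,n+'0.png'); E=np.array(im['extrinsics']); print(n,im['fx'],-E[:3,:3].T@E[:3,3],E[:3,:3].round(2).tolist())
print(arm.observe())
E
```

```text
pics
top 598.6771405944082 [0.39413248 0.07962632 1.53054198] [[0.0, -1.0, -0.0], [-1.0, -0.0, -0.09], [0.09, 0.0, -1.0]]
side 515.986779737796 [ 0.20825244 -0.65094112  0.93447294] [[0.94, -0.33, 0.02], [-0.23, -0.69, -0.68], [0.24, 0.64, -0.73]]
{'time_s': 0.1, 'qpos': array([ 1.29709941,  0.32175893, -0.07010468,  1.45157284,  0.02262965,
        1.37081251, -0.05689109]), 'joint_velocities': array([-0.00017614, -0.00064359, -0.00081101, -0.00289159,  0.00109531,
       -0.00071587,  0.00107692]), 'effort': array([ 6.89181525e-05, -4.92570198e+01, -4.05538296e-01, -3.13397312e+01,
       -6.40566624e-02,  3.94420791e-02,  5.12072245e-05]), 'position': array([ 0.18430605, -0.62279062,  0.22155457]), 'orientation': array([ 9.89659635e-01,  1.43433013e-01, -1.84464833e-04, -8.62711256e-04]), 'wrist_force': array([ 0.60904894,  0.47384038, -0.13384342]), 'wrist_torque': array([-0.02530564, -0.00746294,  0.05236306]), 'grip_force': 0.0, 'finger_gap': 0.9984536221110091}
```

View pics/top0.png

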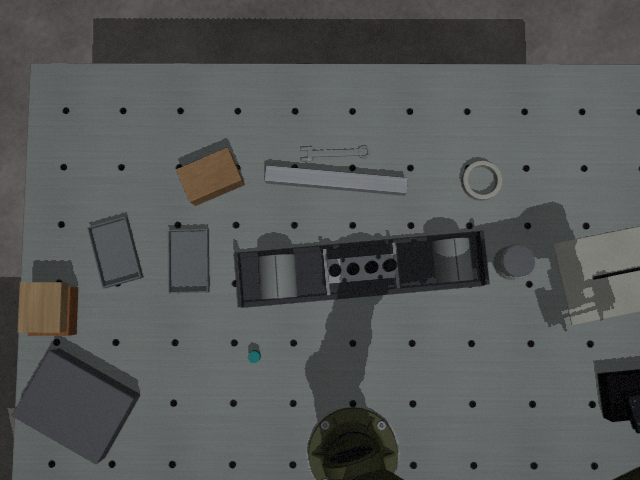

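View pics/side0.png

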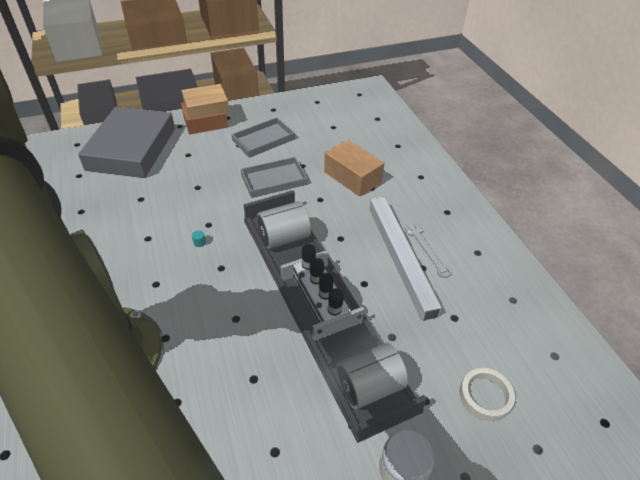

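Top view shows: the trays at (189,258) and (116,250), where the nearer one to the base (350,450) is (189,258). Four black caps sit at (335,270), (353,268), (371,267) and (389,265), and the turquoise decoy is at (254,356). The rollers are at (278,276) and (452,259), and the beam is at (336,180). I'll check this in one close crop with measurements.

```bash
python3 - <<'E'
from h import *
im=shot('top'); f=im['frame']; g=cv2.cvtColor(f,cv2.COLOR_RGB2GRAY)
cv2.imwrite('pics/c1.png',cv2.resize(cv2.cvtColor(f[150:320,160:500],cv2.COLOR_RGB2BGR),None,fx=2.35,fy=2.35,interpolation=cv2.INTER_CUBIC))
# dark caps
m=((g<30)*255).astype(np.uint8); m[:, :320]=0; m[:,400:]=0; m[:255]=0; m[282:]=0
for c in cv2.findContours(m,0,2)[0]:
    if cv2.contourArea(c)>40:
        (u,v),r=cv2.minEnclosingCircle(c); print('dark',round(u,1),round(v,1),round(r,1),ray(im,u,v,.114).round(4))
m=((g>135)*255).astype(np.uint8); m[:150]=0;m[205:]=0;m[:,:255]=0;m[:,420:]=0
for c in cv2.findContours(m,0,2)[0]:
    if cv2.contourArea(c)>300:
        r=cv2.minAreaRect(c); print('beam',r); b=cv2.boxPoints(r); print([ray(im,*p,.04)[:2].round(3).tolist() for p in b])
E
```

```text
dark 377.5 280.0 17.5 [ 0.427  -0.0525  0.114 ]
dark 334.5 269.5 6.0 [0.4515 0.049  0.114 ]
dark 352.6 268.4 6.2 [0.4543 0.0062 0.114 ]
dark 371.1 266.9 6.6 [ 0.4579 -0.0376  0.114 ]
dark 389.5 265.0 6.8 [ 0.4626 -0.0811  0.114 ]
```

View pics/c1.png

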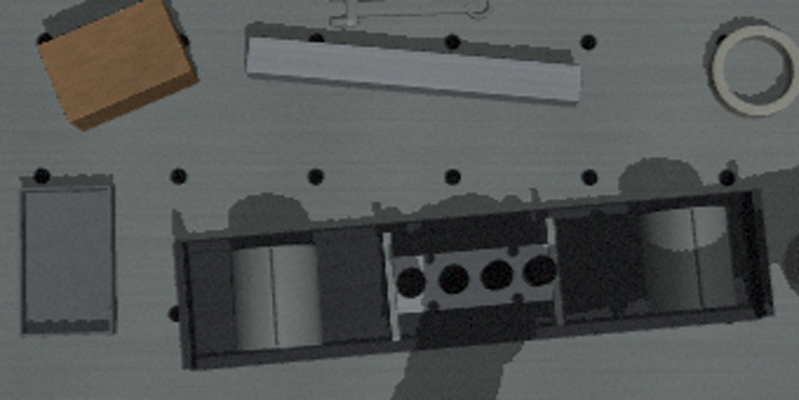

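All four gauges are capped, with black tops at crop (411,282), (454,278), (497,274) and (540,270). The tray sits at crop (68,260). I'll turn these corner readings into positions.

```bash
cat >> h.py <<'E'
def state():
    from scipy.spatial.transform import Rotation as R
    o=arm.observe(); return o,np.array(o['position']),R.from_quat(o['orientation'])
def to(*tgts):
    "print tool-axis shifts (mm) from pose to successive world targets, tool z down, at present yaw"
    o,p,r=state(); M=r.as_matrix()
    print('t',round(o['time_s'],1),'p',p.round(4),'yaw_y',round(np.degrees(np.arctan2(M[1,1],M[0,1])),2),'z',M[:,2].round(3),'gap',round(o['finger_gap'],3),'grip',round(o['grip_force'],1),'F',o['wrist_force'].round(1))
    for t in tgts:
        print(' ->',(M.T@(np.array(t)-p)*1000).round(1)); p=np.array(t)
E
python3 - <<'E'
from h import *
im=shot('top')
def c(pts,z): return np.array([ray(im,160+u/2.35,150+v/2.35,z)[:2] for u,v in pts])
for n,p,z in [('rig',[(176,242),(186,369),(773,315),(762,190)],.06),('beam',[(250,37),(247,73),(578,102),(581,66)],.04),
  ('tray',[(22,187),(22,333),(115,333),(114,187)],.024),('L',[(232,248),(240,350),(322,345),(318,245)],.057),('R',[(642,210),(650,308),(735,303),(727,207)],.057)]:
    q=c(p,z); print(n,q.round(3).tolist(),q.mean(0).round(4))
    d=q[3]-q[0]+q[2]-q[1]; print('  long dir yaw of -y',np.degrees(np.arctan2(-d[0],d[1]*1)).round(2),'len',np.linalg.norm(d)/2)
to()
E
```

```text
rig [[0.494, 0.293], [0.361, 0.281], [0.419, -0.33], [0.55, -0.321]] [ 0.4561 -0.0195]
  long dir yaw of -y -174.65 len 0.615561187465322
beam [[0.716, 0.22], [0.677, 0.223], [0.646, -0.132], [0.685, -0.136]] [0.6812 0.0437]
  long dir yaw of -y 175.09 len 0.35644402378337486
tray [[0.555, 0.465], [0.398, 0.461], [0.398, 0.362], [0.555, 0.366]] [0.4766 0.4138]
  long dir yaw of -y -179.81 len 0.09928635891081826
L [[0.488, 0.235], [0.381, 0.225], [0.387, 0.14], [0.491, 0.144]] [0.4366 0.186 ]
  long dir yaw of -y -177.09 len 0.08799440432938317
R [[0.529, -0.196], [0.426, -0.203], [0.432, -0.292], [0.532, -0.285]] [ 0.4799 -0.2439]
  long dir yaw of -y -177.12 len 0.0891997195077704
t 0.2 p [ 0.1844 -0.623   0.2219] yaw_y -73.51 z [-0.     0.001 -1.   ] gap 1.0 grip 0.0 F [-0.4  0.4 -0.2]
```

```bash
python3 -m handwheel '[{"wz":-7.1},{"wz":-7.1},{"wz":-7.1},{"wz":-7.1},{"wz":-7.1}]' 10 >/dev/null; python3 -m handwheel '[{"wz":-7.1},{"wz":-7.1},{"wz":-7.1},{"wz":-7.1},{"wz":-7.1}]' ; python3 -m handwheel '[{"wz":-7.1},{}]'
python3 - <<'E'
from h import *
C=np.array([.4568,-.0175]);a=np.radians(5.1);e=np.array([np.cos(a),np.sin(a)]);u=np.array([-e[1],e[0]])
for y in(.066,.022,-.022,-.066): print(y,(C+u*y).round(4))
to([.50,-.35,.22],[*(C-u*.066),.17])
E
```

```text
0.066 [0.4509 0.0482]
0.022 [0.4548 0.0044]
-0.022 [ 0.4588 -0.0394]
-0.066 [ 0.4627 -0.0832]
t 0.2 p [ 0.1844 -0.623   0.2219] yaw_y -73.51 z [-0.     0.001 -1.   ] gap 1.0 grip 0.0 F [-0.4  0.4 -0.2]
 -> [ 380.1 -172.1    2.1]
 -> [  39.9 -266.3   50.3]invalid input at $[0]: expected keys wx, wy, wz, dx, dy, dz, claw
invalid input at $[0]: expected keys wx, wy, wz, dx, dy, dz, claw
invalid input at $[0]: expected keys wx, wy, wz, dx, dy, dz, claw
```

```bash
for i in 1 2; do python3 -m handwheel '[{"wx":0,"wy":0,"wz":-7.1,"dx":0,"dy":0,"dz":0,"claw":0},{"wx":0,"wy":0,"wz":-7.1,"dx":0,"dy":0,"dz":0,"claw":0},{"wx":0,"wy":0,"wz":-7.1,"dx":0,"dy":0,"dz":0,"claw":0},{"wx":0,"wy":0,"wz":-7.1,"dx":0,"dy":0,"dz":0,"claw":0},{"wx":0,"wy":0,"wz":-7.1,"dx":0,"dy":0,"dz":0,"claw":0}]' 10; done; python3 -m handwheel '[{"wx":0,"wy":0,"wz":-7.1,"dx":0,"dy":0,"dz":0,"claw":0},{"wx":0,"wy":0,"wz":0,"dx":0,"dy":0,"dz":0,"claw":0}]'
python3 - <<'E'
from h import *
to([.50,-.35,.22],[.4627,-.0832,.17])
E
```

```text
time_s: 0.62
position: [0.1844, -0.6231, 0.2223]
orientation: [0.897, 0.441, 0.0, -0.0]
wrist_force: [0.2, -0.2, -0.3]
finger_gap: 1.0
grip_force: 0.0
time_s: 1.03
position: [0.1844, -0.6231, 0.2223]
orientation: [0.72, 0.694, 0.0, -0.0]
wrist_force: [0.0, -0.2, 0.4]
finger_gap: 0.999
grip_force: 0.0
time_s: 1.2
position: [0.1843, -0.6232, 0.2223]
orientation: [0.677, 0.736, 0.0, -0.0]
wrist_force: [-0.4, 0.8, -0.8]
finger_gap: 1.002
grip_force: 0.0
t 1.2 p [ 0.1843 -0.6232  0.2223] yaw_y 4.76 z [-0.     0.001 -1.   ] gap 1.002 grip 0.0 F [-0.4  0.8 -0.8]
 -> [246.  337.2   2.4]
 -> [268.9 -15.   50.1]
```

```bash
for i in 1 2; do python3 -m handwheel '[{"wx":0,"wy":0,"wz":0,"dx":24.6,"dy":33.7,"dz":0,"claw":0},{"wx":0,"wy":0,"wz":0,"dx":24.6,"dy":33.7,"dz":0,"claw":0},{"wx":0,"wy":0,"wz":0,"dx":24.6,"dy":33.7,"dz":0,"claw":0},{"wx":0,"wy":0,"wz":0,"dx":24.6,"dy":33.7,"dz":0,"claw":0},{"wx":0,"wy":0,"wz":0,"dx":24.6,"dy":33.7,"dz":0,"claw":0}]' |head -2; done; for i in 1 2; do python3 -m handwheel '[{"wx":0,"wy":0,"wz":0,"dx":33.6,"dy":-1.9,"dz":5,"claw":0},{"wx":0,"wy":0,"wz":0,"dx":33.6,"dy":-1.9,"dz":5,"claw":0},{"wx":0,"wy":0,"wz":0,"dx":33.6,"dy":-1.9,"dz":5,"claw":0},{"wx":0,"wy":0,"wz":0,"dx":33.6,"dy":-1.9,"dz":5,"claw":0},{"wx":0,"wy":0,"wz":0,"dx":0,"dy":0,"dz":0,"claw":0}]'; done
python3 - <<'E'
from h import *
to([.4627,-.0832,.085])
im=shot('side','s1.png'); f=im['frame'][200:400,240:480]
cv2.imwrite('pics/s1.png',cv2.cvtColor(cv2.resize(f,None,fx=3,fy=3),cv2.COLOR_RGB2BGR))
E
```

```text
time_s: 1.62
position: [0.3435, -0.4859, 0.2226]
time_s: 2.03
position: [0.5014, -0.35, 0.2227]
time_s: 2.45
position: [0.4817, -0.2097, 0.2018]
orientation: [0.676, 0.737, 0.001, -0.002]
wrist_force: [-0.7, 0.6, 0.5]
finger_gap: 0.998
grip_force: 0.0
time_s: 2.87
position: [0.4626, -0.0774, 0.182]
orientation: [0.676, 0.737, 0.0, -0.001]
wrist_force: [0.7, 0.7, 0.1]
finger_gap: 1.002
grip_force: 0.0
t 2.9 p [ 0.4626 -0.0774  0.182 ] yaw_y 4.91 z [-0.002  0.002 -1.   ] gap 1.002 grip 0.0 F [0.7 0.7 0.1]
 -> [-6.  -0.3 97. ]
```

View pics/s1.png

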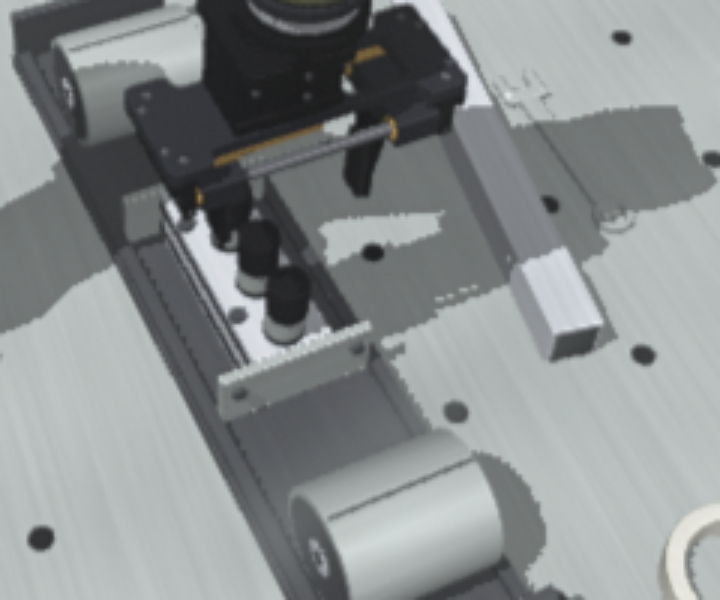

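The crop shows the gripper above the row, with cap d at (288,290) and cap c at (260,245). The fingers straddle across the rail as wanted. Next I'll descend on cap d.

```bash
python3 -m handwheel '[{"wx":0,"wy":0,"wz":0,"dx":-6,"dy":0,"dz":30,"claw":0},{"wx":0,"wy":0,"wz":0,"dx":0,"dy":0,"dz":35,"claw":0},{"wx":0,"wy":0,"wz":0,"dx":0,"dy":0,"dz":30,"claw":0},{"wx":0,"wy":0,"wz":0,"dx":0,"dy":0,"dz":0,"claw":0},{"wx":0,"wy":0,"wz":0,"dx":0,"dy":0,"dz":0,"claw":0.9}]' 12
for i in 1 2; do python3 -m handwheel '[{"wx":0,"wy":0,"wz":0,"dx":0,"dy":0,"dz":0,"claw":0.9},{"wx":0,"wy":0,"wz":0,"dx":0,"dy":0,"dz":0,"claw":0.9},{"wx":0,"wy":0,"wz":0,"dx":0,"dy":0,"dz":0,"claw":0.9},{"wx":0,"wy":0,"wz":0,"dx":0,"dy":0,"dz":0,"claw":0.9}]' 12; done
```

```text
time_s: 3.33
position: [0.4631, -0.0913, 0.0868]
orientation: [0.679, 0.734, -0.0, -0.002]
wrist_force: [0.5, -0.4, 0.0]
finger_gap: 0.971
grip_force: 0.0
time_s: 3.67
position: [0.4652, -0.0912, 0.089]
orientation: [0.678, 0.735, 0.0, 0.001]
wrist_force: [0.0, -1.1, 0.5]
finger_gap: 0.707
grip_force: 0.0
time_s: 4.0
position: [0.4641, -0.0908, 0.0876]
orientation: [0.678, 0.735, -0.0, 0.0]
wrist_force: [0.6, -0.1, -0.1]
finger_gap: 0.4
grip_force: 0.0
```

```bash
for i in 1 2; do python3 -m handwheel '[{"wx":0,"wy":0,"wz":0,"dx":3.5,"dy":0,"dz":0,"claw":0.6},{"wx":0,"wy":0,"wz":0,"dx":0,"dy":0,"dz":0,"claw":0.9},{"wx":0,"wy":0,"wz":0,"dx":0,"dy":0,"dz":0,"claw":0.9}]' 12; done
python3 - <<'E'
from h import *
to([.4627,-.0832,.085])
E
```

```text
time_s: 4.25
position: [0.4638, -0.0869, 0.0875]
orientation: [0.678, 0.735, -0.0, -0.0]
wrist_force: [-0.4, -0.6, 0.3]
finger_gap: 0.343
grip_force: 12.1
time_s: 4.5
position: [0.4635, -0.0835, 0.0875]
orientation: [0.678, 0.735, -0.0, 0.0]
wrist_force: [-0.1, -0.4, -0.6]
finger_gap: 0.342
grip_force: 12.1
t 4.5 p [ 0.4635 -0.0835  0.0875] yaw_y 4.62 z [-0. -0. -1.] gap 0.342 grip 12.1 F [-0.1 -0.4 -0.6]
 -> [ 0.3 -0.8  2.5]
```

```bash
python3 - <<'E'
from h import *
to([.4635,-.0835,.16],[.442,.434,.16],[.442,.434,.012])
E
python3 -m handwheel '[{"wx":0,"wy":0,"wz":0,"dx":0,"dy":0,"dz":-24,"claw":0.9},{"wx":0,"wy":0,"wz":0,"dx":0,"dy":0,"dz":-24,"claw":0.9},{"wx":0,"wy":0,"wz":0,"dx":0,"dy":0,"dz":-24,"claw":0.9},{"wx":0,"wy":0,"wz":0,"dx":0,"dy":0,"dz":0,"claw":0.9}]'
```

```text
t 4.5 p [ 0.4635 -0.0835  0.0875] yaw_y 4.62 z [-0. -0. -1.] gap 0.342 grip 12.1 F [-0.1 -0.4 -0.6]
 -> [ -0.   -0.  -72.5]
 -> [517.5  20.3  -0. ]
 -> [  0.   0. 148.]
time_s: 4.83
position: [0.4666, -0.0842, 0.164]
orientation: [0.678, 0.735, 0.001, 0.004]
wrist_force: [1.3, 0.2, 0.1]
finger_gap: 0.337
grip_force: 12.1
```

```bash
for i in 1 2 3; do python3 -m handwheel '[{"wx":0,"wy":0,"wz":0,"dx":34.6,"dy":1.2,"dz":0,"claw":0.9},{"wx":0,"wy":0,"wz":0,"dx":34.6,"dy":1.2,"dz":0,"claw":0.9},{"wx":0,"wy":0,"wz":0,"dx":34.6,"dy":1.2,"dz":0,"claw":0.9},{"wx":0,"wy":0,"wz":0,"dx":34.6,"dy":1.2,"dz":0,"claw":0.9},{"wx":0,"wy":0,"wz":0,"dx":34.6,"dy":1.2,"dz":0,"claw":0.9}]' >o; done; cat o;  python3 -m handwheel '[{"wx":0,"wy":0,"wz":0,"dx":0,"dy":0,"dz":30,"claw":0.9},{"wx":0,"wy":0,"wz":0,"dx":0,"dy":0,"dz":35,"claw":0.9},{"wx":0,"wy":0,"wz":0,"dx":0,"dy":0,"dz":30,"claw":0.9},{"wx":0,"wy":0,"wz":0,"dx":0,"dy":0,"dz":0,"claw":0.9},{"wx":0,"wy":0,"wz":0,"dx":0,"dy":0,"dz":0,"claw":0.9}]'
python3 - <<'E'
from h import *
to([.442,.434,.012])
E
```

```text
time_s: 6.08
position: [0.4398, 0.4362, 0.1584]
orientation: [0.678, 0.735, -0.001, -0.0]
wrist_force: [0.4, -0.0, -0.2]
finger_gap: 0.34
grip_force: 12.1
time_s: 6.5
position: [0.439, 0.434, 0.0629]
orientation: [0.678, 0.735, -0.002, -0.0]
wrist_force: [0.0, -0.9, 0.9]
finger_gap: 0.337
grip_force: 12.1
t 6.5 p [0.439  0.434  0.0629] yaw_y 4.6 z [-0.003 -0.002 -1.   ] gap 0.337 grip 12.1 F [ 0.  -0.9  0.9]
 -> [-0.1  3.2 50.9]
```

```bash
python3 -m handwheel '[{"wx":0,"wy":0,"wz":0,"dx":0,"dy":3,"dz":25,"claw":0.9},{"wx":0,"wy":0,"wz":0,"dx":0,"dy":0,"dz":24,"claw":0.9},{"wx":0,"wy":0,"wz":0,"dx":0,"dy":0,"dz":0,"claw":0.9},{"wx":0,"wy":0,"wz":0,"dx":0,"dy":0,"dz":0,"claw":0.9},{"wx":0,"wy":0,"wz":0,"dx":0,"dy":0,"dz":0,"claw":0.45}]';python3 -m handwheel '[{"wx":0,"wy":0,"wz":0,"dx":0,"dy":0,"dz":0,"claw":0.45},{"wx":0,"wy":0,"wz":0,"dx":0,"dy":0,"dz":0,"claw":0.45},{"wx":0,"wy":0,"wz":0,"dx":0,"dy":0,"dz":0,"claw":0.45}]'; python3 -m handwheel '[{"wx":0,"wy":0,"wz":0,"dx":0,"dy":0,"dz":-35,"claw":0.45},{"wx":0,"wy":0,"wz":0,"dx":0,"dy":0,"dz":-38,"claw":0.3},{"wx":0,"wy":0,"wz":0,"dx":0,"dy":0,"dz":-38,"claw":0.3},{"wx":0,"wy":0,"wz":0,"dx":0,"dy":0,"dz":-38,"claw":0.3},{"wx":0,"wy":0,"wz":0,"dx":0,"dy":0,"dz":0,"claw":0.3}]'
python3 - <<'E'
from h import *
to([.459,-.0394,.16],[.459,-.0394,.086])
im=shot('side')
cv2.imwrite('pics/s2.png',cv2.cvtColor(cv2.resize(im['frame'][130:330,200:440],None,fx=2.5,fy=2.5),cv2.COLOR_RGB2BGR))
E
```

```text
time_s: 6.92
position: [0.444, 0.4366, 0.0182]
orientation: [0.678, 0.735, 0.002, 0.0]
wrist_force: [-0.6, -0.3, 0.8]
finger_gap: 0.362
grip_force: 0.0
time_s: 7.17
position: [0.4436, 0.4358, 0.0169]
orientation: [0.678, 0.735, 0.001, 0.0]
wrist_force: [0.8, -0.9, 0.1]
finger_gap: 0.52
grip_force: 0.0
time_s: 7.58
position: [0.4451, 0.4395, 0.1734]
orientation: [0.678, 0.735, 0.007, 0.0]
wrist_force: [0.1, 1.8, 1.1]
finger_gap: 0.687
grip_force: 0.0
t 7.6 p [0.4451 0.4395 0.1734] yaw_y 4.6 z [ 0.01   0.009 -1.   ] gap 0.687 grip 0.0 F [0.1 1.8 1.1]
 -> [-478.6  -24.8    9.2]
 -> [-0.6 -0.8 74. ]
```

View pics/s2.png

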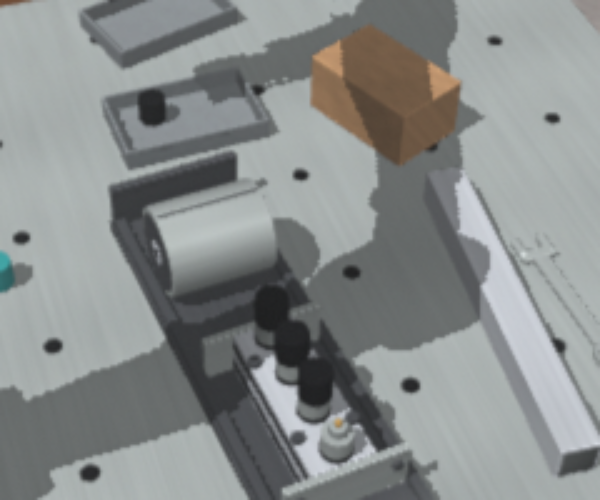

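The crop shows cap d standing in the tray at (152,105), and gauge d bare at (338,435). Next is cap c.

```bash
for i in 1 2 3; do python3 -m handwheel '[{"wx":0,"wy":0,"wz":0,"dx":-31.9,"dy":-1.65,"dz":0.6,"claw":0.2},{"wx":0,"wy":0,"wz":0,"dx":-31.9,"dy":-1.65,"dz":0.6,"claw":0.2},{"wx":0,"wy":0,"wz":0,"dx":-31.9,"dy":-1.65,"dz":0.6,"claw":0.2},{"wx":0,"wy":0,"wz":0,"dx":-31.9,"dy":-1.65,"dz":0.6,"claw":0.2},{"wx":0,"wy":0,"wz":0,"dx":-31.9,"dy":-1.65,"dz":0.6,"claw":0.2}]' >o; done; python3 -m handwheel '[{"wx":0,"wy":0,"wz":0,"dx":0,"dy":0,"dz":10,"claw":0.2},{"wx":0,"wy":0,"wz":0,"dx":0,"dy":0,"dz":0,"claw":0.2},{"wx":0,"wy":0,"wz":0,"dx":0,"dy":0,"dz":0,"claw":0.2}]'
python3 - <<'E'
from h import *
to([.459,-.0394,.086])
E
```

```text
time_s: 9.13
position: [0.4557, -0.0429, 0.1447]
orientation: [0.678, 0.735, -0.0, -0.001]
wrist_force: [0.5, 0.7, -0.2]
finger_gap: 0.799
grip_force: 0.0
t 9.1 p [ 0.4557 -0.0429  0.1447] yaw_y 4.61 z [-0.002  0.001 -1.   ] gap 0.799 grip 0.0 F [ 0.5  0.7 -0.2]
 -> [ 3.2  3.7 58.7]
```

```bash
python3 -m handwheel '[{"wx":0,"wy":0,"wz":0,"dx":3,"dy":3.5,"dz":20,"claw":0.2},{"wx":0,"wy":0,"wz":0,"dx":0,"dy":0,"dz":20,"claw":0.2},{"wx":0,"wy":0,"wz":0,"dx":0,"dy":0,"dz":18,"claw":0.2},{"wx":0,"wy":0,"wz":0,"dx":0,"dy":0,"dz":0,"claw":0.5},{"wx":0,"wy":0,"wz":0,"dx":0,"dy":0,"dz":0,"claw":0.9}]' 12 
for i in 1 2; do python3 -m handwheel '[{"wx":0,"wy":0,"wz":0,"dx":0,"dy":0,"dz":0,"claw":0.9},{"wx":0,"wy":0,"wz":0,"dx":0,"dy":0,"dz":0,"claw":0.9},{"wx":0,"wy":0,"wz":0,"dx":0,"dy":0,"dz":0,"claw":0.9},{"wx":0,"wy":0,"wz":0,"dx":0,"dy":0,"dz":0,"claw":0.9}]' 12; done
 python3 -m handwheel '[{"wx":0,"wy":0,"wz":0,"dx":0,"dy":0,"dz":-24,"claw":0.9},{"wx":0,"wy":0,"wz":0,"dx":0,"dy":0,"dz":-24,"claw":0.9},{"wx":0,"wy":0,"wz":0,"dx":0,"dy":0,"dz":-24,"claw":0.9},{"wx":0,"wy":0,"wz":0,"dx":0,"dy":0,"dz":0,"claw":0.9},{"wx":0,"wy":0,"wz":0,"dx":0,"dy":0,"dz":0,"claw":0.9}]'
python3 - <<'E'
from h import *
to([.515,.434,.158],[.515,.434,.013])
E
```

```text
time_s: 9.55
position: [0.4593, -0.0388, 0.0873]
orientation: [0.677, 0.736, -0.0, -0.001]
wrist_force: [0.4, 0.9, 0.3]
finger_gap: 0.717
grip_force: 0.0
time_s: 9.88
position: [0.4605, -0.0405, 0.0884]
orientation: [0.678, 0.735, 0.0, 0.001]
wrist_force: [-0.2, -0.3, -0.7]
finger_gap: 0.432
grip_force: 0.0
time_s: 10.22
position: [0.4601, -0.0406, 0.088]
orientation: [0.678, 0.735, 0.0, 0.0]
wrist_force: [-0.3, 0.2, 3.8]
finger_gap: 0.339
grip_force: 12.0
time_s: 10.63
position: [0.4607, -0.0406, 0.1605]
orientation: [0.678, 0.735, 0.0, 0.001]
wrist_force: [-0.0, -0.0, -0.8]
finger_gap: 0.338
grip_force: 12.0
t 10.6 p [ 0.4607 -0.0406  0.1605] yaw_y 4.58 z [ 0.002 -0.001 -1.   ] gap 0.338 grip 12.0 F [-0.  -0.  -0.8]
 -> [468.8  92.    2. ]
 -> [  0.2  -0.3 145. ]
```

```bash
for i in 1 2 3; do python3 -m handwheel '[{"wx":0,"wy":0,"wz":0,"dx":31.2,"dy":6.1,"dz":0,"claw":0.9},{"wx":0,"wy":0,"wz":0,"dx":31.2,"dy":6.1,"dz":0,"claw":0.9},{"wx":0,"wy":0,"wz":0,"dx":31.2,"dy":6.1,"dz":0,"claw":0.9},{"wx":0,"wy":0,"wz":0,"dx":31.2,"dy":6.1,"dz":0,"claw":0.9},{"wx":0,"wy":0,"wz":0,"dx":31.2,"dy":6.1,"dz":0,"claw":0.9}]' >o; done;  python3 -m handwheel '[{"wx":0,"wy":0,"wz":0,"dx":0,"dy":0,"dz":20,"claw":0.9},{"wx":0,"wy":0,"wz":0,"dx":0,"dy":0,"dz":25,"claw":0.9},{"wx":0,"wy":0,"wz":0,"dx":0,"dy":0,"dz":35,"claw":0.9},{"wx":0,"wy":0,"wz":0,"dx":0,"dy":0,"dz":20,"claw":0.9},{"wx":0,"wy":0,"wz":0,"dx":0,"dy":0,"dz":0,"claw":0.9}]'
python3 - <<'E'
from h import *
to([.515,.434,.013])
E
```

```text
time_s: 12.3
position: [0.5101, 0.4299, 0.052]
orientation: [0.678, 0.735, -0.006, -0.001]
wrist_force: [-0.6, -1.4, -0.9]
finger_gap: 0.341
grip_force: 12.0
t 12.3 p [0.5101 0.4299 0.052 ] yaw_y 4.64 z [-0.009 -0.008 -1.   ] gap 0.341 grip 12.0 F [-0.6 -1.4 -0.9]
 -> [ 4.   5.6 38.9]
```

```bash
python3 -m handwheel '[{"wx":0,"wy":0,"wz":0,"dx":2,"dy":3,"dz":22,"claw":0.9},{"wx":0,"wy":0,"wz":0,"dx":0,"dy":0,"dz":20,"claw":0.9},{"wx":0,"wy":0,"wz":0,"dx":0,"dy":0,"dz":0,"claw":0.9},{"wx":0,"wy":0,"wz":0,"dx":0,"dy":0,"dz":0,"claw":0.9},{"wx":0,"wy":0,"wz":0,"dx":0,"dy":0,"dz":0,"claw":0.45}]';python3 -m handwheel '[{"wx":0,"wy":0,"wz":0,"dx":0,"dy":0,"dz":0,"claw":0.45},{"wx":0,"wy":0,"wz":0,"dx":0,"dy":0,"dz":0,"claw":0.45},{"wx":0,"wy":0,"wz":0,"dx":0,"dy":0,"dz":0,"claw":0.45}]'; python3 -m handwheel '[{"wx":0,"wy":0,"wz":0,"dx":0,"dy":0,"dz":-35,"claw":0.45},{"wx":0,"wy":0,"wz":0,"dx":0,"dy":0,"dz":-38,"claw":0.3},{"wx":0,"wy":0,"wz":0,"dx":0,"dy":0,"dz":-38,"claw":0.3},{"wx":0,"wy":0,"wz":0,"dx":0,"dy":0,"dz":-38,"claw":0.3},{"wx":0,"wy":0,"wz":0,"dx":0,"dy":0,"dz":0,"claw":0.3}]'
python3 - <<'E'
from h import *
to([.4555,.0035,.15],[.4555,.0035,.087])
E
```

```text
time_s: 12.72
position: [0.5167, 0.4364, 0.0189]
orientation: [0.678, 0.735, 0.001, -0.0]
wrist_force: [0.1, -0.2, -0.0]
finger_gap: 0.363
grip_force: 0.0
time_s: 12.97
position: [0.5169, 0.4361, 0.0188]
orientation: [0.678, 0.735, 0.001, 0.0]
wrist_force: [0.9, 0.4, -0.3]
finger_gap: 0.521
grip_force: 0.0
time_s: 13.38
position: [0.5187, 0.4396, 0.1763]
orientation: [0.678, 0.735, 0.007, 0.001]
wrist_force: [0.8, 1.9, 2.0]
finger_gap: 0.685
grip_force: 0.0
t 13.4 p [0.5187 0.4396 0.1763] yaw_y 4.58 z [ 0.01   0.009 -1.   ] gap 0.685 grip 0.0 F [0.8 1.9 2. ]
 -> [-429.9  -98.2   21.6]
 -> [-0.5 -0.7 63. ]
```

```bash
for i in 1 2 3; do python3 -m handwheel '[{"wx":0,"wy":0,"wz":0,"dx":-28.5,"dy":-6.3,"dz":1,"claw":0.2},{"wx":0,"wy":0,"wz":0,"dx":-28.5,"dy":-6.3,"dz":1,"claw":0.2},{"wx":0,"wy":0,"wz":0,"dx":-28.5,"dy":-6.3,"dz":1,"claw":0.2},{"wx":0,"wy":0,"wz":0,"dx":-28.5,"dy":-6.3,"dz":1,"claw":0.2},{"wx":0,"wy":0,"wz":0,"dx":-28.5,"dy":-6.3,"dz":1,"claw":0.2}]' >o; done; python3 -m handwheel '[{"wx":0,"wy":0,"wz":0,"dx":0,"dy":0,"dz":5,"claw":0.2},{"wx":0,"wy":0,"wz":0,"dx":0,"dy":0,"dz":0,"claw":0.2},{"wx":0,"wy":0,"wz":0,"dx":0,"dy":0,"dz":0,"claw":0.2}]' >o
python3 - <<'E'
from h import *
to([.4555,.0035,.086])
E
```

```text
t 14.9 p [0.4564 0.0027 0.1467] yaw_y 4.62 z [ 0.  0. -1.] gap 0.798 grip 0.0 F [-0.2 -0.1 -0.6]
 -> [ 0.8 -0.8 60.7]
```

```bash
python3 -m handwheel '[{"wx":0,"wy":0,"wz":0,"dx":1,"dy":0,"dz":20,"claw":0.2},{"wx":0,"wy":0,"wz":0,"dx":0,"dy":0,"dz":20,"claw":0.2},{"wx":0,"wy":0,"wz":0,"dx":0,"dy":0,"dz":20,"claw":0.2},{"wx":0,"wy":0,"wz":0,"dx":0,"dy":0,"dz":0,"claw":0.5},{"wx":0,"wy":0,"wz":0,"dx":0,"dy":0,"dz":0,"claw":0.9}]' 12 >o
for i in 1 2; do python3 -m handwheel '[{"wx":0,"wy":0,"wz":0,"dx":0,"dy":0,"dz":0,"claw":0.9},{"wx":0,"wy":0,"wz":0,"dx":0,"dy":0,"dz":0,"claw":0.9},{"wx":0,"wy":0,"wz":0,"dx":0,"dy":0,"dz":0,"claw":0.9},{"wx":0,"wy":0,"wz":0,"dx":0,"dy":0,"dz":0,"claw":0.9}]' 12; done
 python3 -m handwheel '[{"wx":0,"wy":0,"wz":0,"dx":0,"dy":0,"dz":-24,"claw":0.9},{"wx":0,"wy":0,"wz":0,"dx":0,"dy":0,"dz":-24,"claw":0.9},{"wx":0,"wy":0,"wz":0,"dx":0,"dy":0,"dz":-24,"claw":0.9},{"wx":0,"wy":0,"wz":0,"dx":0,"dy":0,"dz":0,"claw":0.9},{"wx":0,"wy":0,"wz":0,"dx":0,"dy":0,"dz":0,"claw":0.9}]' >o
python3 - <<'E'
from h import *
to([.442,.393,.158],[.442,.393,.013])
E
```

```text
time_s: 15.63
position: [0.457, 0.0029, 0.0874]
orientation: [0.678, 0.735, 0.0, 0.001]
wrist_force: [-0.1, 1.4, -0.0]
finger_gap: 0.432
grip_force: 0.0
time_s: 15.97
position: [0.4567, 0.0028, 0.0871]
orientation: [0.678, 0.735, 0.0, 0.0]
wrist_force: [0.1, -0.0, 4.6]
finger_gap: 0.347
grip_force: 12.0
t 16.4 p [0.4571 0.0027 0.1594] yaw_y 4.57 z [ 0.002 -0.001 -1.   ] gap 0.346 grip 12.0 F [-0.3  0.1 -0.4]
 -> [390.3  16.    0.9]
 -> [  0.2  -0.3 145. ]
```

```bash
for i in 1 2 3; do python3 -m handwheel '[{"wx":0,"wy":0,"wz":0,"dx":26,"dy":1.1,"dz":0,"claw":0.9},{"wx":0,"wy":0,"wz":0,"dx":26,"dy":1.1,"dz":0,"claw":0.9},{"wx":0,"wy":0,"wz":0,"dx":26,"dy":1.1,"dz":0,"claw":0.9},{"wx":0,"wy":0,"wz":0,"dx":26,"dy":1.1,"dz":0,"claw":0.9},{"wx":0,"wy":0,"wz":0,"dx":26,"dy":1.1,"dz":0,"claw":0.9}]' >o; done;  python3 -m handwheel '[{"wx":0,"wy":0,"wz":0,"dx":0,"dy":0,"dz":20,"claw":0.9},{"wx":0,"wy":0,"wz":0,"dx":0,"dy":0,"dz":25,"claw":0.9},{"wx":0,"wy":0,"wz":0,"dx":0,"dy":0,"dz":35,"claw":0.9},{"wx":0,"wy":0,"wz":0,"dx":0,"dy":0,"dz":20,"claw":0.9},{"wx":0,"wy":0,"wz":0,"dx":0,"dy":0,"dz":0,"claw":0.9}]' >o
python3 - <<'E'
from h import *
to([.442,.393,.013])
E
python3 -m handwheel '[{"wx":0,"wy":0,"wz":0,"dx":0,"dy":1,"dz":22,"claw":0.9},{"wx":0,"wy":0,"wz":0,"dx":0,"dy":0,"dz":22,"claw":0.9},{"wx":0,"wy":0,"wz":0,"dx":0,"dy":0,"dz":0,"claw":0.9},{"wx":0,"wy":0,"wz":0,"dx":0,"dy":0,"dz":0,"claw":0.9},{"wx":0,"wy":0,"wz":0,"dx":0,"dy":0,"dz":0,"claw":0.45}]';python3 -m handwheel '[{"wx":0,"wy":0,"wz":0,"dx":0,"dy":0,"dz":0,"claw":0.45},{"wx":0,"wy":0,"wz":0,"dx":0,"dy":0,"dz":0,"claw":0.45},{"wx":0,"wy":0,"wz":0,"dx":0,"dy":0,"dz":0,"claw":0.45}]'; python3 -m handwheel '[{"wx":0,"wy":0,"wz":0,"dx":0,"dy":0,"dz":-35,"claw":0.45},{"wx":0,"wy":0,"wz":0,"dx":0,"dy":0,"dz":-38,"claw":0.3},{"wx":0,"wy":0,"wz":0,"dx":0,"dy":0,"dz":-38,"claw":0.3},{"wx":0,"wy":0,"wz":0,"dx":0,"dy":0,"dz":-38,"claw":0.3},{"wx":0,"wy":0,"wz":0,"dx":0,"dy":0,"dz":0,"claw":0.3}]' >o
python3 - <<'E'
from h import *
to([.452,.047,.15])
E
```

```text
t 18.1 p [0.438  0.3896 0.0521] yaw_y 4.65 z [-0.009 -0.006 -1.   ] gap 0.349 grip 12.0 F [-0.5 -0.7 -1. ]
 -> [ 3.3  4.6 39.1]
time_s: 18.47
position: [0.4428, 0.394, 0.0159]
orientation: [0.678, 0.735, 0.001, -0.0]
wrist_force: [0.9, -0.6, -0.2]
finger_gap: 0.378
grip_force: 0.0
time_s: 18.72
position: [0.4432, 0.3935, 0.0157]
orientation: [0.678, 0.735, 0.001, 0.0]
wrist_force: [-0.4, -0.1, -0.2]
finger_gap: 0.521
grip_force: 0.0
t 19.1 p [0.445  0.3972 0.1719] yaw_y 4.6 z [ 0.01   0.008 -1.   ] gap 0.693 grip 0.0 F [ 0.5  1.6 -0.5]
 -> [-349.7  -21.4   19.2]
```

```bash
for i in 1 2 3; do python3 -m handwheel '[{"wx":0,"wy":0,"wz":0,"dx":-23.1,"dy":-1.2,"dz":1,"claw":0.2},{"wx":0,"wy":0,"wz":0,"dx":-23.1,"dy":-1.2,"dz":1,"claw":0.2},{"wx":0,"wy":0,"wz":0,"dx":-23.1,"dy":-1.2,"dz":1,"claw":0.2},{"wx":0,"wy":0,"wz":0,"dx":-23.1,"dy":-1.2,"dz":1,"claw":0.2},{"wx":0,"wy":0,"wz":0,"dx":-23.1,"dy":-1.2,"dz":1,"claw":0.2}]' >o; done; python3 -m handwheel '[{"wx":0,"wy":0,"wz":0,"dx":0,"dy":0,"dz":5,"claw":0.2},{"wx":0,"wy":0,"wz":0,"dx":0,"dy":0,"dz":0,"claw":0.2},{"wx":0,"wy":0,"wz":0,"dx":0,"dy":0,"dz":0,"claw":0.2}]' >o
python3 - <<'E'
from h import *
to([.452,.047,.086])
E
```

```text
t 20.6 p [0.4522 0.0471 0.1435] yaw_y 4.63 z [-0.  0. -1.] gap 0.803 grip 0.0 F [0.1 0.7 0.1]
 -> [-0.1 -0.2 57.5]
```

```bash
python3 -m handwheel '[{"wx":0,"wy":0,"wz":0,"dx":0,"dy":0,"dz":18,"claw":0.2},{"wx":0,"wy":0,"wz":0,"dx":0,"dy":0,"dz":20,"claw":0.2},{"wx":0,"wy":0,"wz":0,"dx":0,"dy":0,"dz":18,"claw":0.2},{"wx":0,"wy":0,"wz":0,"dx":0,"dy":0,"dz":0,"claw":0.5},{"wx":0,"wy":0,"wz":0,"dx":0,"dy":0,"dz":0,"claw":0.9}]' 12 >o
for i in 1 2; do python3 -m handwheel '[{"wx":0,"wy":0,"wz":0,"dx":0,"dy":0,"dz":0,"claw":0.9},{"wx":0,"wy":0,"wz":0,"dx":0,"dy":0,"dz":0,"claw":0.9},{"wx":0,"wy":0,"wz":0,"dx":0,"dy":0,"dz":0,"claw":0.9},{"wx":0,"wy":0,"wz":0,"dx":0,"dy":0,"dz":0,"claw":0.9}]' 12; done
 python3 -m handwheel '[{"wx":0,"wy":0,"wz":0,"dx":0,"dy":0,"dz":-24,"claw":0.9},{"wx":0,"wy":0,"wz":0,"dx":0,"dy":0,"dz":-24,"claw":0.9},{"wx":0,"wy":0,"wz":0,"dx":0,"dy":0,"dz":-24,"claw":0.9},{"wx":0,"wy":0,"wz":0,"dx":0,"dy":0,"dz":0,"claw":0.9},{"wx":0,"wy":0,"wz":0,"dx":0,"dy":0,"dz":0,"claw":0.9}]' >o
python3 - <<'E'
from h import *
to([.515,.393,.158],[.515,.393,.013])
E
```

```text
time_s: 21.38
position: [0.453, 0.0463, 0.0883]
orientation: [0.678, 0.735, 0.0, 0.001]
wrist_force: [0.5, -0.1, -1.0]
finger_gap: 0.43
grip_force: 0.0
time_s: 21.72
position: [0.4526, 0.0461, 0.0879]
orientation: [0.678, 0.735, 0.0, 0.0]
wrist_force: [-0.0, 0.2, 4.3]
finger_gap: 0.335
grip_force: 12.3
t 22.1 p [0.4532 0.046  0.1604] yaw_y 4.56 z [ 0.003 -0.001 -1.   ] gap 0.332 grip 12.4 F [-0.9 -0.9 -0.3]
 -> [341.   89.2   2.1]
 -> [  0.2  -0.3 145. ]
```

```bash
for i in 1 2 3; do python3 -m handwheel '[{"wx":0,"wy":0,"wz":0,"dx":22.7,"dy":6,"dz":0,"claw":0.9},{"wx":0,"wy":0,"wz":0,"dx":22.7,"dy":6,"dz":0,"claw":0.9},{"wx":0,"wy":0,"wz":0,"dx":22.7,"dy":6,"dz":0,"claw":0.9},{"wx":0,"wy":0,"wz":0,"dx":22.7,"dy":6,"dz":0,"claw":0.9},{"wx":0,"wy":0,"wz":0,"dx":22.7,"dy":6,"dz":0,"claw":0.9}]' >o; done;  python3 -m handwheel '[{"wx":0,"wy":0,"wz":0,"dx":0,"dy":0,"dz":20,"claw":0.9},{"wx":0,"wy":0,"wz":0,"dx":0,"dy":0,"dz":25,"claw":0.9},{"wx":0,"wy":0,"wz":0,"dx":0,"dy":0,"dz":35,"claw":0.9},{"wx":0,"wy":0,"wz":0,"dx":0,"dy":0,"dz":20,"claw":0.9},{"wx":0,"wy":0,"wz":0,"dx":0,"dy":0,"dz":0,"claw":0.9}]' >o
python3 - <<'E'
from h import *
to([.515,.393,.013])
E
python3 -m handwheel '[{"wx":0,"wy":0,"wz":0,"dx":0,"dy":0,"dz":22,"claw":0.9},{"wx":0,"wy":0,"wz":0,"dx":0,"dy":0,"dz":22,"claw":0.9},{"wx":0,"wy":0,"wz":0,"dx":0,"dy":0,"dz":0,"claw":0.9},{"wx":0,"wy":0,"wz":0,"dx":0,"dy":0,"dz":0,"claw":0.9},{"wx":0,"wy":0,"wz":0,"dx":0,"dy":0,"dz":0,"claw":0.45}]';python3 -m handwheel '[{"wx":0,"wy":0,"wz":0,"dx":0,"dy":0,"dz":0,"claw":0.45},{"wx":0,"wy":0,"wz":0,"dx":0,"dy":0,"dz":0,"claw":0.45},{"wx":0,"wy":0,"wz":0,"dx":0,"dy":0,"dz":0,"claw":0.45}]'; python3 -m handwheel '[{"wx":0,"wy":0,"wz":0,"dx":0,"dy":0,"dz":-35,"claw":0.45},{"wx":0,"wy":0,"wz":0,"dx":0,"dy":0,"dz":-38,"claw":0.7},{"wx":0,"wy":0,"wz":0,"dx":0,"dy":0,"dz":-38,"claw":1},{"wx":0,"wy":0,"wz":0,"dx":0,"dy":0,"dz":-38,"claw":1},{"wx":0,"wy":0,"wz":0,"dx":0,"dy":0,"dz":0,"claw":1}]' >o
python3 - <<'E'
from h import *
shot('top','t2.png')
to([.4568-.089*.275,-.0175+.996*.275,.16])
E
```

```text
t 23.8 p [0.5112 0.3896 0.0523] yaw_y 4.65 z [-0.009 -0.007 -1.   ] gap 0.333 grip 12.4 F [-1.2 -1.8 -0.1]
 -> [ 3.3  4.5 39.2]
time_s: 24.22
position: [0.5152, 0.3937, 0.0169]
orientation: [0.678, 0.735, 0.001, -0.0]
wrist_force: [0.1, -0.2, -0.4]
finger_gap: 0.358
grip_force: 0.0
time_s: 24.47
position: [0.5154, 0.3933, 0.0168]
orientation: [0.678, 0.735, 0.001, 0.0]
wrist_force: [-0.2, 0.2, 0.2]
finger_gap: 0.52
grip_force: 0.0
t 24.9 p [0.5165 0.3954 0.1702] yaw_y 4.59 z [ 0.007  0.005 -1.   ] gap 0.289 grip 0.0 F [0.2 0.8 0. ]
 -> [-131.9  -95.1    8.8]
```

View pics/t2.png

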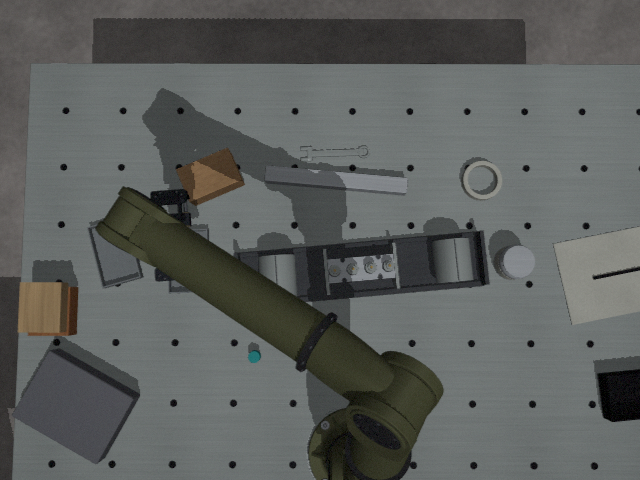

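All gauges are bare, with tips at (335,271) to (389,266), and both rollers are where they were. Next I'll roll the left one with closed fingers from its outer side.

```bash
python3 -m handwheel '[{"wx":0,"wy":0,"wz":0,"dx":-26,"dy":-18.5,"dz":1,"claw":1},{"wx":0,"wy":0,"wz":0,"dx":-26,"dy":-18.5,"dz":1,"claw":1},{"wx":0,"wy":0,"wz":0,"dx":-26,"dy":-18.5,"dz":1,"claw":1},{"wx":0,"wy":0,"wz":0,"dx":-26,"dy":-18.5,"dz":1,"claw":1},{"wx":0,"wy":0,"wz":0,"dx":-26,"dy":-18.5,"dz":1,"claw":1}]' >o;python3 -m handwheel '[{"wx":0,"wy":0,"wz":0,"dx":0,"dy":0,"dz":0,"claw":1},{"wx":0,"wy":0,"wz":0,"dx":0,"dy":0,"dz":0,"claw":1},{"wx":0,"wy":0,"wz":0,"dx":0,"dy":0,"dz":0,"claw":1}]' >o
python3 - <<'E'
from h import *
to([.4568-.089*.275,-.0175+.996*.275,.068],[.4568-.089*.188,-.0175+.996*.188,.068])
E
```

```text
t 25.6 p [0.4335 0.2558 0.1596] yaw_y 4.53 z [ 0.001  0.    -1.   ] gap 0.004 grip 0.0 F [ 0.1  0.6 -0.6]
 -> [ 0.7 -1.2 91.6]
 -> [-87.    0.9   0. ]
```

```bash
python3 -m handwheel '[{"wx":0,"wy":0,"wz":0,"dx":0,"dy":0,"dz":30,"claw":1},{"wx":0,"wy":0,"wz":0,"dx":0,"dy":0,"dz":30,"claw":1},{"wx":0,"wy":0,"wz":0,"dx":0,"dy":0,"dz":30,"claw":1},{"wx":0,"wy":0,"wz":0,"dx":0,"dy":0,"dz":0,"claw":1},{"wx":0,"wy":0,"wz":0,"dx":0,"dy":0,"dz":0,"claw":1}]';for i in 1 2; do python3 -m handwheel '[{"wx":0,"wy":0,"wz":0,"dx":-7,"dy":0,"dz":0,"claw":1},{"wx":0,"wy":0,"wz":0,"dx":-7,"dy":0,"dz":0,"claw":1},{"wx":0,"wy":0,"wz":0,"dx":-7,"dy":0,"dz":0,"claw":1},{"wx":0,"wy":0,"wz":0,"dx":-7,"dy":0,"dz":0,"claw":1},{"wx":0,"wy":0,"wz":0,"dx":-7,"dy":0,"dz":0,"claw":1}]'; done
python3 - <<'E'
from h import *
to([.4568-.089*.188,-.0175+.996*.188,.068])
E
```

```text
time_s: 26.02
position: [0.4314, 0.2579, 0.0687]
orientation: [0.677, 0.736, -0.001, -0.002]
wrist_force: [-0.5, -0.4, 1.1]
finger_gap: 0.006
grip_force: 0.0
time_s: 26.43
position: [0.4385, 0.2269, 0.074]
orientation: [0.678, 0.735, 0.006, -0.001]
wrist_force: [-6.3, 14.5, 23.9]
finger_gap: 0.006
grip_force: 11.7
time_s: 26.85
position: [0.4404, 0.2098, 0.082]
orientation: [0.675, 0.737, 0.015, -0.007]
wrist_force: [-29.3, 36.8, 77.7]
finger_gap: 0.003
grip_force: 38.4
t 26.9 p [0.4404 0.2098 0.082 ] yaw_y 5.04 z [ 0.01   0.031 -0.999] gap 0.003 grip 38.4 F [-29.3  36.8  77.7]
 -> [-40.3  -4.   12.7]
```

```bash
python3 -m handwheel '[{"wx":0,"wy":0,"wz":0,"dx":7,"dy":0,"dz":-10,"claw":1},{"wx":0,"wy":0,"wz":0,"dx":5,"dy":0,"dz":-30,"claw":1},{"wx":0,"wy":0,"wz":0,"dx":0,"dy":0,"dz":-35,"claw":1},{"wx":0,"wy":0,"wz":0,"dx":0,"dy":0,"dz":-35,"claw":1},{"wx":0,"wy":0,"wz":0,"dx":0,"dy":0,"dz":0,"claw":1}]'
python3 - <<'E'
from h import *
im=shot('side');cv2.imwrite('pics/s3.png',cv2.cvtColor(cv2.resize(im['frame'][150:450,200:450],None,fx=2,fy=2),cv2.COLOR_RGB2BGR))
to()
E
```

```text
time_s: 27.27
position: [0.4418, 0.1998, 0.1864]
orientation: [0.678, 0.735, 0.004, 0.005]
wrist_force: [1.3, -0.0, 0.3]
finger_gap: 0.01
grip_force: 0.0
t 27.3 p [0.4407 0.1983 0.1836] yaw_y 4.5 z [ 0.009 -0.002 -1.   ] gap 0.008 grip 0.0 F [ 0.4  0.3 -0.5]
```

View pics/s3.png

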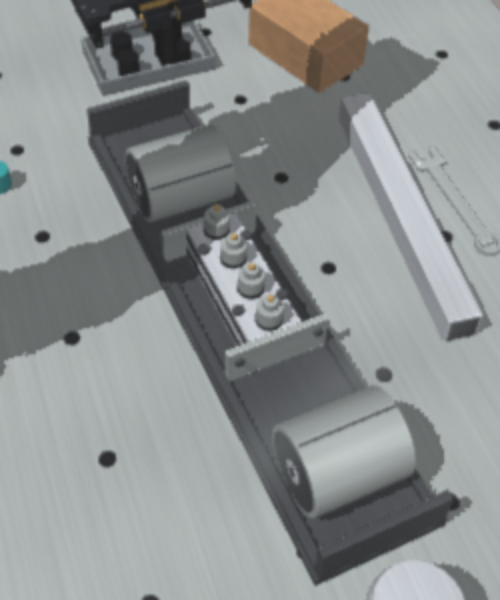

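```bash
python3 - <<'E'
from h import *
im=shot('side')
C=np.array([.4568,-.0175]);a=np.radians(5.1);e=np.array([np.cos(a),np.sin(a)]);u=np.array([-e[1],e[0]])
for p in[(269,240),(346,386.5)]:
    q=ray(im,*p,.057)[:2]-C; print('rig x,y',(q@e).round(4),(q@u).round(4))
for y in(.135,-.135): print(proj(im,[*(C-.052*e+y*u),.057]))
E
```

```text
rig x,y -0.052 0.1727
rig x,y -0.0538 -0.2282
[274.9224643  251.11284561]
[325.3768438  345.77477742]
```

```bash
python3 - <<'E'
from h import *
to([.4398,.1724,.115])
E
python3 -m handwheel '[{"wx":0,"wy":0,"wz":0,"dx":-8,"dy":-1,"dz":15,"claw":1},{"wx":0,"wy":0,"wz":0,"dx":-8,"dy":0,"dz":23,"claw":1},{"wx":0,"wy":0,"wz":0,"dx":-8,"dy":0,"dz":20,"claw":1},{"wx":0,"wy":0,"wz":0,"dx":0,"dy":0,"dz":8,"claw":1},{"wx":0,"wy":0,"wz":0,"dx":0,"dy":0,"dz":0,"claw":1}]' >o
python3 -m handwheel '[{"wx":0,"wy":0,"wz":0,"dx":0,"dy":0,"dz":0,"claw":1},{"wx":0,"wy":0,"wz":0,"dx":0,"dy":0,"dz":0,"claw":1}]' >o
python3 - <<'E'
from h import *
to([.4398,.1724,.102])
E
```

```text
t 27.4 p [0.4394 0.1973 0.1814] yaw_y 4.48 z [ 0.005 -0.002 -1.   ] gap 0.009 grip 0.0 F [ 0.3 -0.5 -0.7]
 -> [-24.7  -1.9  66.5]
t 27.9 p [0.439  0.175  0.1143] yaw_y 4.64 z [ 0.001  0.001 -1.   ] gap 0.007 grip 0.0 F [ 1.2 -0.   0.6]
 -> [-2.7  0.6 12.3]
```

Next I'll press lightly on top, then stroke inward slowly.

```bash
python3 -m handwheel '[{"wx":0,"wy":0,"wz":0,"dx":-1,"dy":0,"dz":5,"claw":1},{"wx":0,"wy":0,"wz":0,"dx":-1,"dy":0,"dz":5,"claw":1},{"wx":0,"wy":0,"wz":0,"dx":0,"dy":0,"dz":5,"claw":1},{"wx":0,"wy":0,"wz":0,"dx":0,"dy":0,"dz":0,"claw":1}]' ; python3 -m handwheel '[{"wx":0,"wy":0,"wz":0,"dx":-6,"dy":0,"dz":0,"claw":1},{"wx":0,"wy":0,"wz":0,"dx":-6,"dy":0,"dz":0,"claw":1},{"wx":0,"wy":0,"wz":0,"dx":-6,"dy":0,"dz":0,"claw":1},{"wx":0,"wy":0,"wz":0,"dx":-6,"dy":0,"dz":0,"claw":1},{"wx":0,"wy":0,"wz":0,"dx":-6,"dy":0,"dz":0,"claw":1}]'
```

```text
time_s: 28.28
position: [0.4381, 0.1717, 0.0976]
orientation: [0.678, 0.735, -0.001, -0.0]
wrist_force: [-0.2, 0.8, 1.0]
finger_gap: 0.005
grip_force: 0.0
time_s: 28.7
position: [0.441, 0.1435, 0.1008]
orientation: [0.678, 0.735, -0.0, -0.001]
wrist_force: [-9.7, 1.8, 25.3]
finger_gap: 0.002
grip_force: 12.7
```

```bash
python3 -m handwheel '[{"wx":0,"wy":0,"wz":0,"dx":-6,"dy":0,"dz":-1,"claw":1},{"wx":0,"wy":0,"wz":0,"dx":-6,"dy":0,"dz":0,"claw":1},{"wx":0,"wy":0,"wz":0,"dx":-6,"dy":0,"dz":0,"claw":1},{"wx":0,"wy":0,"wz":0,"dx":-6,"dy":0,"dz":0,"claw":1},{"wx":0,"wy":0,"wz":0,"dx":-6,"dy":0,"dz":0,"claw":1}]'; python3 -m handwheel '[{"wx":0,"wy":0,"wz":0,"dx":-4,"dy":0,"dz":0,"claw":1},{"wx":0,"wy":0,"wz":0,"dx":-4,"dy":0,"dz":0,"claw":1},{"wx":0,"wy":0,"wz":0,"dx":-4,"dy":0,"dz":0,"claw":1},{"wx":0,"wy":0,"wz":0,"dx":0,"dy":0,"dz":0,"claw":1}]'
python3 - <<'E'
from h import *
im=shot('side');cv2.imwrite('pics/s4.png',cv2.cvtColor(cv2.resize(im['frame'][180:330,220:370],None,fx=4,fy=4),cv2.COLOR_RGB2BGR))
to()
E
```

```text
time_s: 29.12
position: [0.4447, 0.1167, 0.1022]
orientation: [0.678, 0.735, 0.003, -0.001]
wrist_force: [-2.9, 9.7, 14.0]
finger_gap: 0.006
grip_force: 6.7
time_s: 29.45
position: [0.4468, 0.1017, 0.1016]
orientation: [0.678, 0.735, 0.003, 0.001]
wrist_force: [-0.5, 3.6, 9.8]
finger_gap: 0.005
grip_force: 4.7
t 29.5 p [0.4468 0.1018 0.1016] yaw_y 4.57 z [ 0.005  0.003 -1.   ] gap 0.003 grip 4.6 F [-0.4  3.7  9.8]
```

View pics/s4.png

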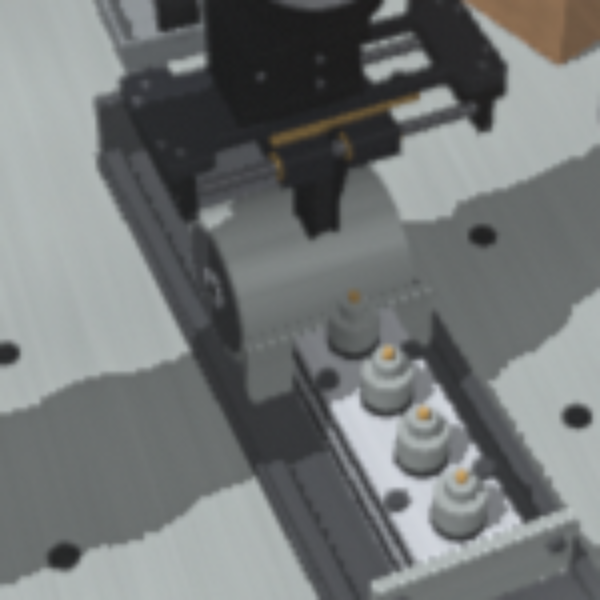

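Hub of the left roller is at side pixel (273,252); the predicted position against the stop is (275,251), so it rests there. Now the right roller.

```bash
python3 -m handwheel '[{"wx":0,"wy":0,"wz":0,"dx":0,"dy":0,"dz":-20,"claw":1},{"wx":0,"wy":0,"wz":0,"dx":0,"dy":0,"dz":-25,"claw":1},{"wx":0,"wy":0,"wz":0,"dx":0,"dy":0,"dz":0,"claw":1}]' >o; python3 - <<'E'
from h import *
to([.479,-.2661,.135])
E
for i in 1 2; do python3 -m handwheel '[{"wx":0,"wy":0,"wz":0,"dx":-36.6,"dy":0.3,"dz":0,"claw":1},{"wx":0,"wy":0,"wz":0,"dx":-36.6,"dy":0.3,"dz":0,"claw":1},{"wx":0,"wy":0,"wz":0,"dx":-36.6,"dy":0.3,"dz":0,"claw":1},{"wx":0,"wy":0,"wz":0,"dx":-36.6,"dy":0.3,"dz":0,"claw":1},{"wx":0,"wy":0,"wz":0,"dx":-36.6,"dy":0.3,"dz":0,"claw":1}]' >o; done;  python3 -m handwheel '[{"wx":0,"wy":0,"wz":0,"dx":0,"dy":0,"dz":0,"claw":1},{"wx":0,"wy":0,"wz":0,"dx":0,"dy":0,"dz":0,"claw":1},{"wx":0,"wy":0,"wz":0,"dx":0,"dy":0,"dz":0,"claw":1},{"wx":0,"wy":0,"wz":0,"dx":0,"dy":0,"dz":0,"claw":1}]' >o
python3 - <<'E'
from h import *
to([.479,-.2661,.098])
E
```

```text
t 29.8 p [0.4474 0.1005 0.1483] yaw_y 4.57 z [ 0.007 -0.001 -1.   ] gap 0.004 grip 0.0 F [1.  1.3 0.9]
 -> [-367.9    2.2   14. ]
t 30.9 p [ 0.4768 -0.2629  0.1445] yaw_y 4.69 z [-0.  0. -1.] gap 0.007 grip 0.0 F [ 0.7 -0.2  0.5]
 -> [-3.3  1.9 46.5]
```

```bash
python3 -m handwheel '[{"wx":0,"wy":0,"wz":0,"dx":-3,"dy":2,"dz":15,"claw":1},{"wx":0,"wy":0,"wz":0,"dx":0,"dy":0,"dz":15,"claw":1},{"wx":0,"wy":0,"wz":0,"dx":0,"dy":0,"dz":10,"claw":1},{"wx":0,"wy":0,"wz":0,"dx":0,"dy":0,"dz":6,"claw":1},{"wx":0,"wy":0,"wz":0,"dx":0,"dy":0,"dz":0,"claw":1}]' ; for i in 1 2 3; do python3 -m handwheel '[{"wx":0,"wy":0,"wz":0,"dx":6,"dy":0,"dz":0,"claw":1},{"wx":0,"wy":0,"wz":0,"dx":6,"dy":0,"dz":0,"claw":1},{"wx":0,"wy":0,"wz":0,"dx":6,"dy":0,"dz":0,"claw":1},{"wx":0,"wy":0,"wz":0,"dx":6,"dy":0,"dz":0,"claw":1},{"wx":0,"wy":0,"wz":0,"dx":6,"dy":0,"dz":0,"claw":1}]'; done
python3 -m handwheel '[{"wx":0,"wy":0,"wz":0,"dx":0,"dy":0,"dz":-20,"claw":1},{"wx":0,"wy":0,"wz":0,"dx":0,"dy":0,"dz":-20,"claw":1},{"wx":0,"wy":0,"wz":0,"dx":0,"dy":0,"dz":0,"claw":1}]' >o
python3 - <<'E'
from h import *
im=shot('side');cv2.imwrite('pics/s5.png',cv2.cvtColor(cv2.resize(im['frame'][280:430,250:450],None,fx=4,fy=4),cv2.COLOR_RGB2BGR))
to()
E
```

```text
time_s: 31.33
position: [0.4789, -0.2682, 0.0996]
orientation: [0.678, 0.735, -0.001, 0.001]
wrist_force: [-2.7, -0.5, 4.8]
finger_gap: 0.004
grip_force: 2.5
time_s: 31.75
position: [0.4763, -0.2392, 0.102]
orientation: [0.678, 0.735, -0.003, 0.001]
wrist_force: [-9.3, -1.9, 22.3]
finger_gap: 0.009
grip_force: 11.2
time_s: 32.17
position: [0.4735, -0.2091, 0.1021]
orientation: [0.678, 0.735, -0.003, 0.001]
wrist_force: [-10.8, -1.7, 24.5]
finger_gap: 0.006
grip_force: 12.0
time_s: 32.58
position: [0.4707, -0.1773, 0.1003]
orientation: [0.678, 0.735, -0.002, -0.0]
wrist_force: [-6.8, -0.0, 9.8]
finger_gap: 0.003
grip_force: 4.9
t 32.9 p [ 0.4733 -0.1773  0.1406] yaw_y 4.66 z [ 0.003 -0.003 -1.   ] gap 0.004 grip 0.0 F [-0.6 -0.6 -0.1]
```

View pics/s5.png

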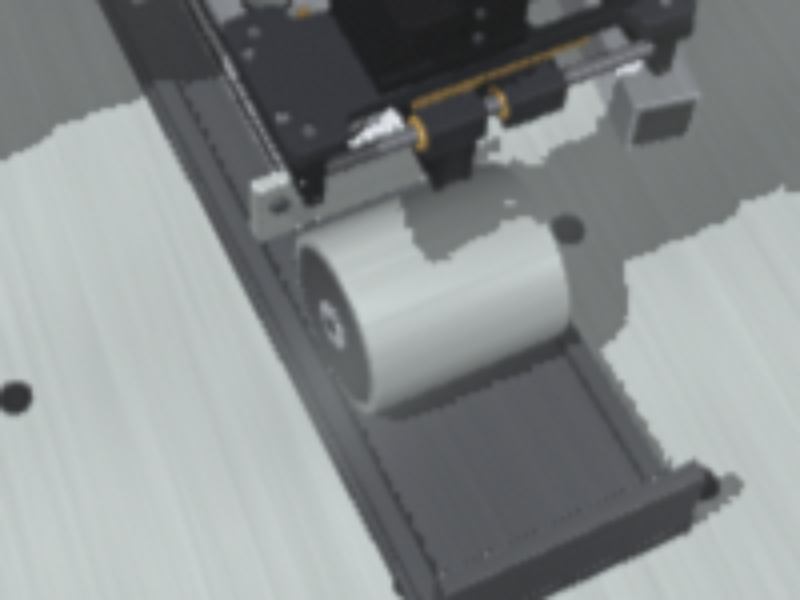

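Right roller hub is at side pixel (333,361), i.e. rig y ≈ -0.170. It needs one more stroke.

```bash
python3 -m handwheel '[{"wx":0,"wy":0,"wz":0,"dx":-14,"dy":-1,"dz":0,"claw":1},{"wx":0,"wy":0,"wz":0,"dx":-15,"dy":-1,"dz":10,"claw":1},{"wx":0,"wy":0,"wz":0,"dx":0,"dy":0,"dz":15,"claw":1},{"wx":0,"wy":0,"wz":0,"dx":0,"dy":0,"dz":15,"claw":1},{"wx":0,"wy":0,"wz":0,"dx":0,"dy":0,"dz":0,"claw":1}]' ; for i in 1 2; do python3 -m handwheel '[{"wx":0,"wy":0,"wz":0,"dx":6,"dy":0,"dz":0.4,"claw":1},{"wx":0,"wy":0,"wz":0,"dx":6,"dy":0,"dz":0,"claw":1},{"wx":0,"wy":0,"wz":0,"dx":6,"dy":0,"dz":0,"claw":1},{"wx":0,"wy":0,"wz":0,"dx":6,"dy":0,"dz":0,"claw":1},{"wx":0,"wy":0,"wz":0,"dx":6,"dy":0,"dz":0,"claw":1}]'; done
python3 -m handwheel '[{"wx":0,"wy":0,"wz":0,"dx":5,"dy":0,"dz":0,"claw":1},{"wx":0,"wy":0,"wz":0,"dx":5,"dy":0,"dz":0,"claw":1},{"wx":0,"wy":0,"wz":0,"dx":5,"dy":0,"dz":0,"claw":1},{"wx":0,"wy":0,"wz":0,"dx":0,"dy":0,"dz":0,"claw":1}]'
python3 -m handwheel '[{"wx":0,"wy":0,"wz":0,"dx":0,"dy":0,"dz":-20,"claw":1},{"wx":0,"wy":0,"wz":0,"dx":0,"dy":0,"dz":-30,"claw":1},{"wx":0,"wy":0,"wz":0,"dx":0,"dy":0,"dz":-30,"claw":0},{"wx":0,"wy":0,"wz":0,"dx":0,"dy":0,"dz":0,"claw":0}]' >o
python3 - <<'E'
from h import *
im=shot('side');cv2.imwrite('pics/s6.png',cv2.cvtColor(cv2.resize(im['frame'][160:430,180:480],None,fx=2.2,fy=2.2),cv2.COLOR_RGB2BGR))
to([.665,-.10,.18])
E
```

```text
time_s: 33.3
position: [0.4715, -0.2093, 0.0971]
orientation: [0.679, 0.734, -0.001, 0.0]
wrist_force: [-0.5, -1.0, 5.6]
finger_gap: 0.006
grip_force: 2.1
time_s: 33.72
position: [0.4692, -0.1812, 0.1009]
orientation: [0.679, 0.734, -0.003, 0.001]
wrist_force: [-12.5, -4.4, 31.5]
finger_gap: 0.001
grip_force: 15.8
time_s: 34.13
position: [0.467, -0.1558, 0.1021]
orientation: [0.679, 0.734, -0.006, 0.004]
wrist_force: [-11.0, -20.5, 31.4]
finger_gap: 0.009
grip_force: 15.8
time_s: 34.47
position: [0.4699, -0.1384, 0.1014]
orientation: [0.679, 0.734, -0.001, 0.007]
wrist_force: [-0.9, -9.1, 20.0]
finger_gap: 0.004
grip_force: 9.6
t 34.9 p [ 0.4676 -0.1332  0.1796] yaw_y 4.54 z [ 0.004 -0.003 -1.   ] gap 0.126 grip 0.0 F [ 0.7 -0.6 -0.6]
 -> [ 17.5 199.4   0.2]
```

View pics/s6.png

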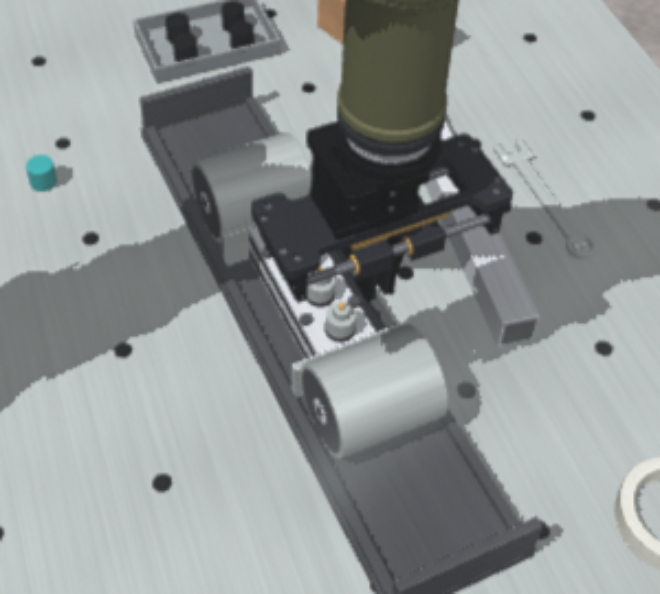

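Both hubs match the stop positions: left at (273.6,251.4), right at (325,346.4). All four caps are in the tray. The beam's near end has shifted to about (416,310) from (432,313), so it was knocked. I'll remeasure it from the top.

```bash
python3 - <<'E'
from h import *
im=shot('top');cv2.imwrite('pics/t3.png',cv2.cvtColor(cv2.resize(im['frame'][130:310,220:500],None,fx=2.8,fy=2.8,interpolation=cv2.INTER_CUBIC),cv2.COLOR_RGB2BGR))
E
```

```text
(no output)
```

View pics/t3.png

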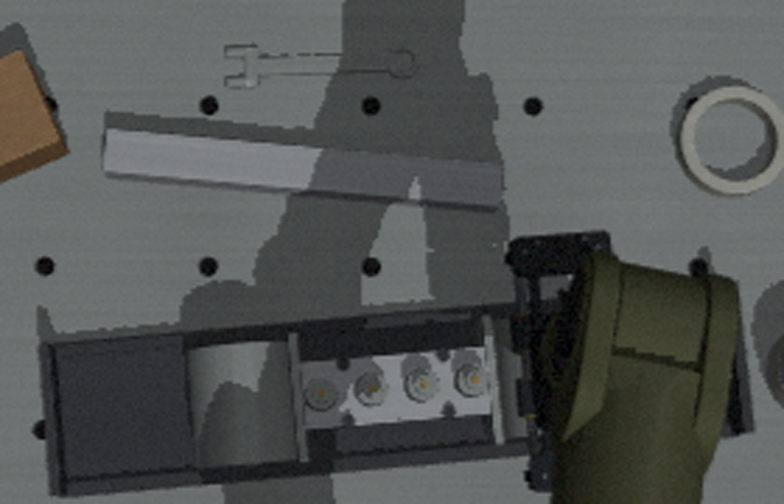

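```bash
python3 - <<'E'
from h import *
im=shot('top')
q=np.array([ray(im,220+u/2.8,130+v/2.8,.04)[:2] for u,v in[(107,129),(104,171),(499,206),(502,164)]])
d=q[0]+q[1]-q[2]-q[3]; print(q.round(3).tolist(),q.mean(0).round(4),np.linalg.norm(d)/2,'yaw',np.degrees(np.arctan2(-d[0],d[1])))
to([*q.mean(0),.18])
E
```

```text
[[0.69, 0.24], [0.651, 0.242], [0.621, -0.112], [0.659, -0.115]] [0.655  0.0637] 0.3565645659081931 yaw -4.954148295946889
t 35.0 p [ 0.4654 -0.1324  0.1768] yaw_y 4.55 z [-0.001 -0.    -1.   ] gap 0.21 grip 0.0 F [ 0.6  0.1 -0.5]
 -> [180.5 204.6  -3.5]
```

```bash
for i in 1 2; do python3 -m handwheel '[{"wx":0,"wy":0,"wz":0,"dx":18,"dy":20.4,"dz":0,"claw":0.2},{"wx":0,"wy":0,"wz":0,"dx":18,"dy":20.4,"dz":0,"claw":0.2},{"wx":0,"wy":0,"wz":0,"dx":18,"dy":20.4,"dz":0,"claw":0.2},{"wx":0,"wy":0,"wz":0,"dx":18,"dy":20.4,"dz":0,"claw":0.2},{"wx":0,"wy":0,"wz":0,"dx":18,"dy":20.4,"dz":0,"claw":0.2}]' >o; done; python3 -m handwheel '[{"wx":0,"wy":0,"wz":4.7,"dx":0,"dy":0,"dz":20,"claw":0.2},{"wx":0,"wy":0,"wz":4.8,"dx":0,"dy":0,"dz":20,"claw":0.2},{"wx":0,"wy":0,"wz":0,"dx":0,"dy":0,"dz":20,"claw":0.2},{"wx":0,"wy":0,"wz":0,"dx":0,"dy":0,"dz":20,"claw":0.2},{"wx":0,"wy":0,"wz":0,"dx":0,"dy":0,"dz":0,"claw":0.2}]' 40 >o
python3 -m handwheel '[{"wx":0,"wy":0,"wz":0,"dx":0,"dy":0,"dz":0,"claw":0.2},{"wx":0,"wy":0,"wz":0,"dx":0,"dy":0,"dz":0,"claw":0.2}]' >o
python3 - <<'E'
from h import *
to([.655,.0637,.01])
im=shot('side');cv2.imwrite('pics/s7.png',cv2.cvtColor(cv2.resize(im['frame'][160:340,240:480],None,fx=2.5,fy=2.5),cv2.COLOR_RGB2BGR))
E
```

```text
t 36.4 p [0.655  0.0642 0.0975] yaw_y -4.89 z [-0.001  0.    -1.   ] gap 0.797 grip 0.0 F [ 0.6  0.7 -0.1]
 -> [-0.6  0.1 87.5]
```

View pics/s7.png

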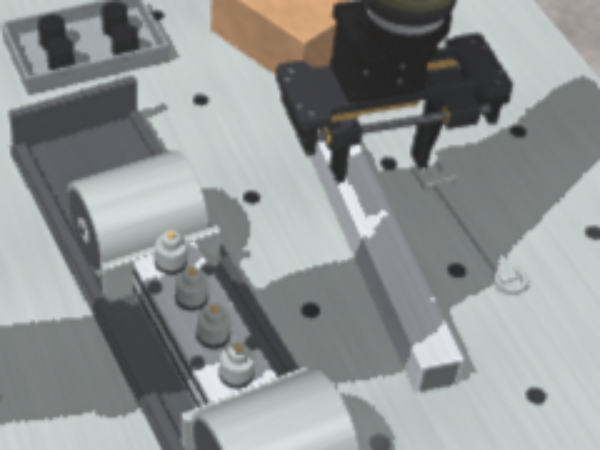

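The fingers straddle the beam, with tips at (345,175) and (425,160). Next I'll descend and grip.

```bash
python3 -m handwheel '[{"wx":0,"wy":0,"wz":0,"dx":0,"dy":0,"dz":22,"claw":0.2},{"wx":0,"wy":0,"wz":0,"dx":0,"dy":0,"dz":24,"claw":0.2},{"wx":0,"wy":0,"wz":0,"dx":0,"dy":0,"dz":24,"claw":0.2},{"wx":0,"wy":0,"wz":0,"dx":0,"dy":0,"dz":15,"claw":0.2},{"wx":0,"wy":0,"wz":0,"dx":0,"dy":0,"dz":0,"claw":0.4}]' 40;
for i in 1 2; do python3 -m handwheel '[{"wx":0,"wy":0,"wz":0,"dx":0,"dy":0,"dz":0,"claw":0.9},{"wx":0,"wy":0,"wz":0,"dx":0,"dy":0,"dz":0,"claw":0.9},{"wx":0,"wy":0,"wz":0,"dx":0,"dy":0,"dz":0,"claw":0.9},{"wx":0,"wy":0,"wz":0,"dx":0,"dy":0,"dz":0,"claw":0.9}]' 40; done
python3 - <<'E'
from h import *
to()
E
```

```text
time_s: 36.83
position: [0.6532, 0.0633, 0.0101]
orientation: [0.737, 0.676, -0.002, -0.001]
wrist_force: [-0.1, -0.3, 0.0]
finger_gap: 0.772
grip_force: 0.0
time_s: 37.17
position: [0.6562, 0.0643, 0.0144]
orientation: [0.737, 0.676, 0.001, 0.001]
wrist_force: [-0.8, 0.6, -0.1]
finger_gap: 0.508
grip_force: 0.0
time_s: 37.5
position: [0.6558, 0.0642, 0.0141]
orientation: [0.737, 0.676, 0.001, 0.001]
wrist_force: [-1.4, -0.5, 6.0]
finger_gap: 0.457
grip_force: 40.0
t 37.5 p [0.6558 0.0642 0.0141] yaw_y -4.92 z [ 0.002 -0.    -1.   ] gap 0.457 grip 40.0 F [-1.4 -0.5  6. ]
```

```bash
python3 -m handwheel '[{"wx":0,"wy":0,"wz":0,"dx":0,"dy":0,"dz":-15,"claw":0.9},{"wx":0,"wy":0,"wz":0,"dx":0,"dy":0,"dz":-25,"claw":0.9},{"wx":0,"wy":0,"wz":0,"dx":0,"dy":0,"dz":-30,"claw":0.9},{"wx":0,"wy":0,"wz":0,"dx":0,"dy":0,"dz":-30,"claw":0.9},{"wx":0,"wy":0,"wz":0,"dx":0,"dy":0,"dz":-30,"claw":0.9}]' >o; python3 -m handwheel '[{"wx":0,"wy":0,"wz":-2,"dx":0,"dy":0,"dz":-20,"claw":0.9},{"wx":0,"wy":0,"wz":-3,"dx":0,"dy":0,"dz":-10,"claw":0.9},{"wx":0,"wy":0,"wz":-3,"dx":0,"dy":0,"dz":0,"claw":0.9},{"wx":0,"wy":0,"wz":-2,"dx":0,"dy":0,"dz":0,"claw":0.9},{"wx":0,"wy":0,"wz":0,"dx":0,"dy":0,"dz":0,"claw":0.9}]'
python3 - <<'E'
from h import *
to([.4568,-.0175,.16])
E
```

```text
time_s: 38.33
position: [0.6544, 0.0638, 0.1726]
orientation: [0.675, 0.738, -0.001, -0.0]
wrist_force: [-0.0, -0.1, -5.1]
finger_gap: 0.456
grip_force: 40.0
t 38.3 p [0.6544 0.0638 0.1726] yaw_y 5.15 z [-0.001 -0.    -1.   ] gap 0.456 grip 40.0 F [-0.  -0.1 -5.1]
 -> [ -63.2 -204.1   12.9]
```

```bash
for i in 1 2; do python3 -m handwheel '[{"wx":0,"wy":0,"wz":0,"dx":-6.3,"dy":-20.4,"dz":0,"claw":0.9},{"wx":0,"wy":0,"wz":0,"dx":-6.3,"dy":-20.4,"dz":0,"claw":0.9},{"wx":0,"wy":0,"wz":0,"dx":-6.3,"dy":-20.4,"dz":0,"claw":0.9},{"wx":0,"wy":0,"wz":0,"dx":-6.3,"dy":-20.4,"dz":0,"claw":0.9},{"wx":0,"wy":0,"wz":0,"dx":-6.3,"dy":-20.4,"dz":0,"claw":0.9}]' >o; done; python3 -m handwheel '[{"wx":0,"wy":0,"wz":0,"dx":0,"dy":0,"dz":10,"claw":0.9},{"wx":0,"wy":0,"wz":0,"dx":0,"dy":0,"dz":10,"claw":0.9},{"wx":0,"wy":0,"wz":0,"dx":0,"dy":0,"dz":0,"claw":0.9},{"wx":0,"wy":0,"wz":0,"dx":0,"dy":0,"dz":0,"claw":0.9},{"wx":0,"wy":0,"wz":0,"dx":0,"dy":0,"dz":0,"claw":0.9}]' >o
python3 - <<'E'
from h import *
to([.4568,-.0175,.118])
im=shot('side');cv2.imwrite('pics/s8.png',cv2.cvtColor(cv2.resize(im['frame'][140:430,200:480],None,fx=2,fy=2),cv2.COLOR_RGB2BGR))
E
```

```text
t 39.6 p [ 0.458  -0.0157  0.1526] yaw_y 5.18 z [-0.     0.002 -1.   ] gap 0.459 grip 40.0 F [ 0.7  0.4 -4. ]
 -> [-1.7 -1.3 34.6]
```

View pics/s8.png

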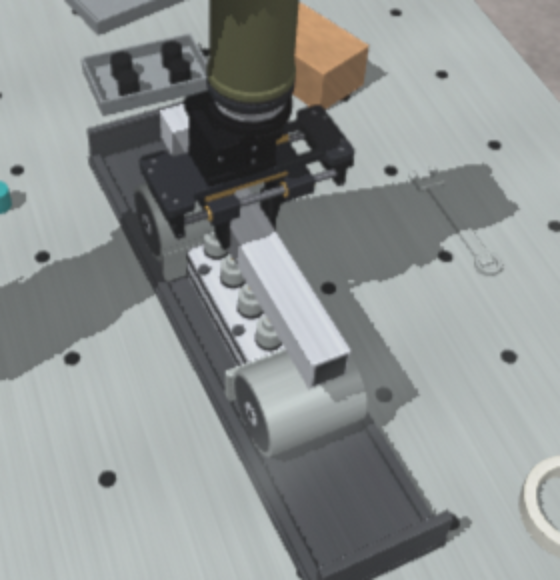

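The beam hangs level above both rollers, and the right hub is still at (325,346). Next I'll lower it.

```bash
python3 -m handwheel '[{"wx":0,"wy":0,"wz":0,"dx":-1.5,"dy":-1,"dz":10,"claw":0.9},{"wx":0,"wy":0,"wz":0,"dx":0,"dy":0,"dz":12,"claw":0.9},{"wx":0,"wy":0,"wz":0,"dx":0,"dy":0,"dz":8,"claw":0.9},{"wx":0,"wy":0,"wz":0,"dx":0,"dy":0,"dz":3,"claw":0.9},{"wx":0,"wy":0,"wz":0,"dx":0,"dy":0,"dz":0,"claw":0.9}]';python3 -m handwheel '[{"wx":0,"wy":0,"wz":0,"dx":0,"dy":0,"dz":1,"claw":0.9},{"wx":0,"wy":0,"wz":0,"dx":0,"dy":0,"dz":1,"claw":0.9},{"wx":0,"wy":0,"wz":0,"dx":0,"dy":0,"dz":0,"claw":0.9},{"wx":0,"wy":0,"wz":0,"dx":0,"dy":0,"dz":0,"claw":0.9}]'
python3 - <<'E'
from h import *
im=shot('side');f=im['frame'][225:275,245:300];cv2.imwrite('pics/s9.png',cv2.cvtColor(cv2.resize(f,None,fx=10,fy=10,interpolation=cv2.INTER_CUBIC),cv2.COLOR_RGB2BGR))
to([.4568,-.0175,.116])
E
```

```text
time_s: 40.05
position: [0.4555, -0.0181, 0.1183]
orientation: [0.675, 0.738, -0.0, -0.002]
wrist_force: [-0.1, -0.2, -5.0]
finger_gap: 0.456
grip_force: 40.0
time_s: 40.38
position: [0.4569, -0.0184, 0.118]
orientation: [0.675, 0.738, 0.0, 0.0]
wrist_force: [0.3, 0.1, -5.1]
finger_gap: 0.459
grip_force: 40.0
t 40.4 p [ 0.4568 -0.0185  0.118 ] yaw_y 5.09 z [ 0.001 -0.    -1.   ] gap 0.459 grip 40.0 F [-1.2  0.2 -3.9]
 -> [1. 0. 2.]
```

View pics/s9.png

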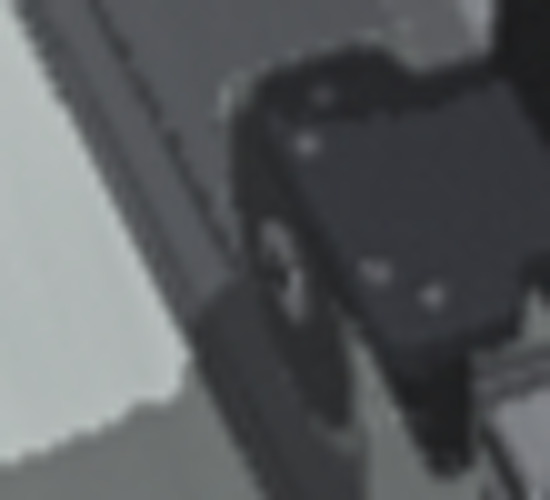

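Left hub is at side pixel (273.3,252), against its stop. I'll ease the beam down the last 2 mm.

```bash
python3 -m handwheel '[{"wx":0,"wy":0,"wz":0,"dx":0.5,"dy":0,"dz":1,"claw":0.9},{"wx":0,"wy":0,"wz":0,"dx":0,"dy":0,"dz":0.8,"claw":0.9},{"wx":0,"wy":0,"wz":0,"dx":0,"dy":0,"dz":0,"claw":0.9},{"wx":0,"wy":0,"wz":0,"dx":0,"dy":0,"dz":0,"claw":0.9}]'
```

```text
time_s: 40.77
position: [0.4567, -0.0179, 0.116]
orientation: [0.675, 0.738, 0.0, 0.0]
wrist_force: [0.7, 0.9, -4.0]
finger_gap: 0.457
grip_force: 40.0
```

```bash
python3 -m handwheel '[{"wx":0,"wy":0,"wz":0,"dx":0,"dy":0,"dz":0.8,"claw":0.9},{"wx":0,"wy":0,"wz":0,"dx":0,"dy":0,"dz":0,"claw":0.9},{"wx":0,"wy":0,"wz":0,"dx":0,"dy":0,"dz":0,"claw":0.9}]';python3 -m handwheel '[{"wx":0,"wy":0,"wz":0,"dx":0,"dy":0,"dz":0.8,"claw":0.9},{"wx":0,"wy":0,"wz":0,"dx":0,"dy":0,"dz":0,"claw":0.9},{"wx":0,"wy":0,"wz":0,"dx":0,"dy":0,"dz":0,"claw":0.9}]'
```

```text
time_s: 41.02
position: [0.4568, -0.018, 0.116]
orientation: [0.675, 0.738, -0.0, 0.0]
wrist_force: [-3.2, -0.8, 5.8]
finger_gap: 0.458
grip_force: 40.0
time_s: 41.27
position: [0.4568, -0.0182, 0.1159]
orientation: [0.675, 0.738, -0.001, 0.0]
wrist_force: [-6.0, -0.6, 12.4]
finger_gap: 0.459
grip_force: 40.0
```

```bash
python3 -m handwheel '[{"wx":0,"wy":0,"wz":0,"dx":0,"dy":0,"dz":-1,"claw":0.9},{"wx":0,"wy":0,"wz":0,"dx":0,"dy":0,"dz":0,"claw":0.9},{"wx":0,"wy":0,"wz":0,"dx":0,"dy":0,"dz":0,"claw":0.5},{"wx":0,"wy":0,"wz":0,"dx":0,"dy":0,"dz":0,"claw":0.2},{"wx":0,"wy":0,"wz":0,"dx":0,"dy":0,"dz":0,"claw":0.2}]';python3 -m handwheel '[{"wx":0,"wy":0,"wz":0,"dx":0,"dy":0,"dz":0,"claw":0.2},{"wx":0,"wy":0,"wz":0,"dx":0,"dy":0,"dz":0,"claw":0.2},{"wx":0,"wy":0,"wz":0,"dx":0,"dy":0,"dz":0,"claw":0.2},{"wx":0,"wy":0,"wz":0,"dx":0,"dy":0,"dz":0,"claw":0.2},{"wx":0,"wy":0,"wz":0,"dx":0,"dy":0,"dz":0,"claw":0.2}]'; python3 -m handwheel '[{"wx":0,"wy":0,"wz":0,"dx":0,"dy":0,"dz":-15,"claw":0.2},{"wx":0,"wy":0,"wz":0,"dx":0,"dy":0,"dz":-25,"claw":0.2},{"wx":0,"wy":0,"wz":0,"dx":0,"dy":0,"dz":-30,"claw":0.2},{"wx":0,"wy":0,"wz":0,"dx":0,"dy":0,"dz":-30,"claw":0.2},{"wx":0,"wy":0,"wz":0,"dx":0,"dy":0,"dz":-10,"claw":0.2}]'; for i in 1 2; do python3 -m handwheel '[{"wx":0,"wy":0,"wz":0,"dx":0,"dy":25,"dz":0,"claw":0.2},{"wx":0,"wy":0,"wz":0,"dx":0,"dy":30,"dz":0,"claw":0.2},{"wx":0,"wy":0,"wz":0,"dx":0,"dy":30,"dz":0,"claw":0.2},{"wx":0,"wy":0,"wz":0,"dx":0,"dy":30,"dz":0,"claw":0.2},{"wx":0,"wy":0,"wz":0,"dx":0,"dy":0,"dz":0,"claw":0.2}]' >o;done
python3 - <<'E'
from h import *
to()
C=np.array([.4568,-.0175]);a=np.radians(5.1);e=np.array([np.cos(a),np.sin(a)]);u=np.array([-e[1],e[0]])
f=[]
im=shot('side');F=im['frame'];g=cv2.cvtColor(F,cv2.COLOR_RGB2GRAY)
# hubs: bright blob on the dark end face near the predicted pixel
for y in(.135,-.135):
    p=proj(im,[*(C-.052*e+y*u),.057]).round().astype(int)
    w=g[p[1]-6:p[1]+7,p[0]-5:p[0]+5].astype(float); w-=np.median(w); w[w<15]=0
    yy,xx=np.mgrid[:w.shape[0],:w.shape[1]]
    if w.sum()>0:
        q=ray(im,p[0]-5+(xx*w).sum()/w.sum(),p[1]-6+(yy*w).sum()/w.sum(),.057)[:2]-C; print('hub rig',(q@e).round(4),(q@u).round(4))
# dark end face of beam nearest the camera: mean of the dark blob near the prediction
p=proj(im,[*(C-.18*u),.122]).round().astype(int); 
m=(g[p[1]-22:p[1]+22,p[0]-22:p[0]+22]<75).astype(np.uint8)
n,l,s,c=cv2.connectedComponentsWithStats(m)
for k in range(1,n):
    if s[k,4]>25: print('blob',s[k],c[k]+p-22,'pred',p)
for r in g[p[1]-16:p[1]+17:2,p[0]-16:p[0]+17:2]: print(*['%3d'%v for v in r])
E
```

```text
time_s: 41.68
position: [0.457, -0.0179, 0.1153]
orientation: [0.675, 0.738, 0.0, 0.0]
wrist_force: [0.2, 1.1, -0.3]
finger_gap: 0.573
grip_force: 0.0
time_s: 42.1
position: [0.4566, -0.0179, 0.1153]
orientation: [0.675, 0.738, 0.0, 0.0]
wrist_force: [0.3, -0.4, 0.0]
finger_gap: 0.793
grip_force: 0.0
time_s: 42.52
position: [0.4587, -0.0178, 0.2293]
orientation: [0.675, 0.738, 0.001, 0.003]
wrist_force: [0.9, -0.1, 0.2]
finger_gap: 0.802
grip_force: 0.0
t 43.4 p [0.6886 0.0031 0.2225] yaw_y 5.09 z [-0.001  0.003 -1.   ] gap 0.798 grip 0.0 F [-1.7 -1.2 -0.6]
hub rig -0.0457 0.1384
hub rig -0.0519 -0.1355
blob [16 18 14 12 72] [361.44444444 336.91666667] pred [362 336]
222 221 220 222 216 219 222 222 221 228 222 187 123 125 154 193 126
185 222 220 221 220 217 221 222 220 223 226 221 144 128 128 187 150
155 216 221 220 222 217 218 221 222 220 226 223 203 130 131 154 189
154 175 223 221 221 221 215 219 221 220 221 226 220 166 136 142 169
157 154 213 222 220 221 217 217 220 221 219 225 229 183 146 149 151
157 155 164 222 220 219 220 215 218 224 201 154 105 137 154 154 154
156 157 155 202 221 220 223 218 173 116  81  69  77 145 153 150 148
159 157 156 158 221 190 148  84  69  69  71  74  86 148 147 146 145
198 155 157 156 153  86  62  65  70  71  75  76 108 144 143 140 137
212 169 156 157 148  75  67  71  72  75  77  78 128 138 137 135 136
217 209 159 158 147  71  70  73  76  77  97 128 135 136 136 134 137
216 211 180 156 146  69  74  80 119 127 135 135 135 134 135 137 161
204 200 195 159 124 110 127 133 134 135 134 133 137 157 153 157 154
195 192 188 164 168 163 135 134 133 134 136 136 156 155 151 149 143
186 181 178 175 173 171 142 136 155 151 155 151 149 146 141 136 130
178 175 172 167 165 164 159 156 153 149 146 142 138 133 129 122 109
171 168 165 162 159 153 150 148 144 139 135 130 125 119 101  92  87
```

```bash
python3 - <<'E'
from h import *
C=np.array([.4568,-.0175]);a=np.radians(5.1);e=np.array([np.cos(a),np.sin(a)]);u=np.array([-e[1],e[0]])
im=shot('side');g=cv2.cvtColor(im['frame'],cv2.COLOR_RGB2GRAY)
for y in(.135,-.135):
    p=proj(im,[*(C-.052*e+y*u),.057]).round().astype(int);print(p)
    for r in g[p[1]-8:p[1]+9,p[0]-9:p[0]+9]: print(*['%3d'%v for v in r])
E
```

```text
[275 251]
 96  96  78  75  73  73  72  75 114 187 203 204 204 203 203 204 204 205
 93 103  80  73  73  73  73  73  93 153 199 204 205 206 207 207 209 210
 90  98  79  72  73  72  72  72  77 121 193 208 209 209 210 211 210 209
 89  95  90  75  72  79  80  72  72  99 179 209 212 210 210 211 212 212
 78  90  88  75  78 119 135  96  74  79 138 206 214 213 212 213 212 212
 73  75  90  76  77 132 157 141  90  73 111 190 211 212 212 210 210 211
 82  72  90  78  75 117 140 154 100  72  94 163 204 210 209 210 211 209
 92  79  77  83  80 105 106 149 117  78  78 131 201 211 208 207 207 205
 95  84  71  81  74  83  90 116 121  82  72 111 187 206 203 201 201 200
 96  93  80  74  72  72  70  85 161 106  73  96 169 198 198 197 195 192
 96  96  84  72  81  77  91  93 165 108  71  80 138 188 193 190 187 184
 97  96  93  80  77  72  89 136 163 113  75  73 115 178 187 184 183 184
 96  97  96  92  74  69  77 124 157 117  79  72 106 168 183 183 182 181
 94  96  96  96  81  70  70  91 134 102  77  70  91 152 178 179 177 176
 87  93  96  96  92  74  71  73  93  79  72  70  78 129 170 174 172 170
 84  93  9
[... 667 characters left out ...]
  69  78 133 100 115 130  88  70  71  96 156 209 218
 94  80  68  77  85  74  76 112  73 100 171 114  74  70  78 131 198 217
 95  90  71  68  82  74  72  86  84  83 161 143  91  73  75 116 187 215
 96  94  79  71  85  77  71  77 100  79 131 133  89  71  73  95 156 207
 95  95  91  79  90  85  74  75 109 116 151 162 102  75  73  81 133 196
 96  95  95  83  79  90  80  74  87 116 158 169 107  75  75  77 118 179
 95  96  95  92  79  79  92  80  75  95 151 163 110  79  76  77 101 153
 94  96  95  95  84  73  87  80  74  79 115 129  95  79  77  77  88 136
 92  96  97  96  93  81  77  83  78  76  83  90  82  79  79  79  82 123
 87  95  97  96  96  93  77  83  79  77  78  78  79  80  80  80  81 113
```

```bash
python3 -c "
from cell import arm
print(arm.finish_job())"
```

```text
the job is handed in; nothing more can be done
None
```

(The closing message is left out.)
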